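Pack the radio so the tub's lid goes on

ROBOT

A 6-joint arm with a two-finger parallel gripper is mounted at the origin on the work surface. World frame = base frame: x ahead of the robot, y to its left, z up, the work surface at z = 0. Lengths are in m, angles in rad, forces in N, time in s.
With the tool pointing down it reaches from about 0.375 to 0.9 m from the base axis. Payload 3.1 kg.
Tool frame: the origin (TCP) lies at the centre of the arm's flange, where the gripper is bolted on; the fingertips stand 182 mm ahead of it and the grasp point (between the pads) lies 164 mm ahead of it; z points along the fingers, x is the direction in which the jaws open and shut, and the axes are right-handed (so a half turn about z gives the same grasp; the last joint's range is limited). The gripper opens to 87 mm and grips with 3 to 60 N. Pads are 19 mm wide; open, the fingers measure 117 mm over their backs; the gripper's body (75 mm by 190 mm) begins 51 mm behind the grasp point.
Start: joints at [-1.468, 0.527, 1.433, -0, 1.181, -0.178], TCP at [0.173, -0.6, 0.405] pointing down, gripper open.
Joint ranges: [-3.08, 3.08], [-0.75, 2.2], [0.22, 2.44], [-1.43, 4.57], [0, 2.65], [-2.85, 2.85]. Speed limits (rad/s): [2.79, 2.79, 3.14, 3.14, 3.14, 3.14].

INTERFACE

Orientations are given as a unit quaternion [x, y, z, w].
In Python, from rig import status, eyes, robot gives the robot as it stands. The module is installed in compiled form; this text tells all that it offers.
- The arm moves only by the tool step_arm, never from a script. Its argument "steps" is a list of rows, each a list of 7 numbers: the closure, from -1 (fully open) to 1 (shut), so that 0 is half open, then the shift along the tool's x, y, z each as a share of 0.025 m, from -1 to 1, then the turn, a rotation vector about the tool's x, y, z each as a share of 8 degrees, from -1 to 1. In form: [[jaw, dx, dy, dz, rx, ry, rz], ...]. A call has exactly 10 rows; each row shifts and turns the commanded pose from where the row before left it, along the tool's axes as they then stand; what a row does not reach is not made up. A row lasts 1/10 s, in which the tool goes at most 50 mm and 8.59 degrees, less where a joint would pass 70% of its speed; a pose out of reach is approached as far as the arm can. A call with a number of a shift or a turn outside -1 to 1 is refused whole. A call with a gripper value outside its range is refused whole. The fingers move at their own pace and stop on an object; "squeeze" is the grip in N (left out, the last holds). Time passes only in rows, so rows that do not move let the fingers close, or fill a call up. It gives the time, the measured TCP pose, the force and the opening at its end, in the units of the state.
- status.get_obs(): the state, without advancing time (a new reading comes with each control period).
- eyes.camera(name): name is "scene" or "side" or "wrist"; returns (picture, depth): 480x640x3 uint8, red, green, blue; 480x640 float32, m along the optical axis (not along the pixel's ray), 0 where there is no reading.
- eyes.camera_info(name): a dict with "K" (3x3 intrinsics, pixels), "k1" (the pictures are not rectified: a ray, as slopes to the right and down, at radius r is drawn at 1 + k1 r^2 times it, then the intrinsics apply), "R" (3x3) and "t" (3): a world point X has camera coordinates R X + t. Camera axes: x right, y down, z forward; pixel columns grow to the right and rows downward; lengths in m; the calibration is good to about 2 mm. A picture is of the moment at which its call begins: read the wrist's pose just before it. camera_info takes no time and is no camera call; for the wrist camera it gives the pose at the moment of the call.
- robot.hand_in(): hands the job in, once; it reports no verdict.
The state is a dict: "time": time; "q": joint angles; "joint_velocities": joint speeds; "joint_torque": joint torques, N m; "position": TCP position; "tool_rot": TCP orientation; "ft_force": force on the tool from outside, world axes, zero at the start; "moment": the same for the moment, N m; "grip_width": finger opening in m.
Only numpy, scipy, OpenCV 4.12 (cv2) and the standard library are available. Lean on these libraries where they do the work, as an engineer would, in place of code of your own. Each camera call takes 0.05 s, during which the arm holds its last target.

TASK

The radio was dropped into the storage tub on end and sticks up over the rim, so the lid cannot go on. Lift it out and stand it on its rubber feet on the stall top clear of the tub, let go to take a fresh grip, then set it on its feet in the tub, so that it sits below the fill line, and put the lid on fully home. Do not let the radio or the lid drop, and leave the mug, saucepan and remote control where they are.

Things in the scene. Friction and masses are not known exactly. Their poses are not given: they have to be found in the camera images.
- tub: Fixed grey plastic tub, outside 188 (its x) by 213 (its y) mm plus a rolled rim 5 mm farther out; 100 mm high; inside 180 by 205 mm, 96 deep; dark fill line inside 15 mm under the rim. Origin: centre of its underside, z up. Canisters along its +x wall leave a lane from x = -90 to +30 mm for the radio, which leans there on the rim of the +y end wall.
- tub_rim (a point): Centre of the tub's mouth at rim height, 100 mm above the stall top; axes as the tub.
- radio_mid (a point): Centre of the black portable radio, 45 mm thick (its x; dial and speaker face -x), 180 long (y), 70 high (z, up when on its rubber feet); 0.2-0.45 kg. At the start turned 60 deg about its x: +y end up, some 90 mm over the rim, its feet side on the tub's +y rim, its -y lower edge on the tub's floor; its x is along the tub's x. On its feet its centre is 35 mm high, in the tub 39.
- lid_grip (a point): Centre of the grip bar on the white plastic lid (0.2-0.4 kg), which lies flat, handle up. The bar runs along the lid's y, 92 mm between its posts, 16 mm wide, 13 thick; its centre is 31.5 mm over the plate's top, with 25 mm clear under it, and 48.5 mm over the skirt's lower edge. x, y are the lid's axes, z up.
- lid_under (a point): Centre of the underside of the lid's plate (214 by 239 mm in its x, y; 3 thick), 34.5 mm below the bar's centre. A slightly flared skirt hangs 14 mm below it and goes outside the tub's rim with 5 mm play each way. Fully home, this point is at tub_rim; the lid goes on either way round, its y along the tub's y.
- canister0_mid (a point): Centre of a loose round steel canister, 56 mm across and 78 mm high, standing in the tub by its +x wall, towards its -y end.
- canister1_mid (a point): Centre of a second such canister, towards the tub's +y end.
- mug: Bystander: white mug 72 mm across and 85 mm high; origin at its underside.
- saucepan: Bystander: aluminium saucepan 148 mm across and 60 mm high with a black handle along its y, reaching 200 mm from its centre; origin at its underside.
- remote: Bystander: grey remote control, 42 by 150 by 18 mm, lying flat; origin at its underside.
Mind the look-alikes: they are no part of the job. There is more than one size of the part that bears radio_mid; the job needs the larger.

How it is judged:
On the way, in this order (a step that is already met when the one before it is completed fails the run):
1. the radio stands on its feet on the stall top, clear of the tub, let go (angle between radio_mid's own z axis and vertical below 0.12 rad and height (world z) of radio_mid below 0.042 m and (x of radio_mid in the frame of tub above 0.115 m or x of radio_mid in the frame of tub below -0.115 m or y of radio_mid in the frame of tub above 0.13 m or y of radio_mid in the frame of tub below -0.13 m) and contact force between the fingers and radio below 0.1 N and linear speed of radio below 0.02 m/s), for 0.2 s.
2. the radio stands on its feet in the tub, let go (angle between radio_mid's own z axis and vertical below 0.12 rad and height (world z) of radio_mid below 0.045 m and x of radio_mid in the frame of tub between -0.09 and 0.09 m and y of radio_mid in the frame of tub between -0.1 and 0.1 m and contact force between the fingers and radio below 0.1 N and linear speed of radio below 0.02 m/s), for 0.2 s.
At the end, for the whole second after the job is handed in: Radio on its feet in the tub (within 0.12 rad of upright, centre under 45 mm high); lid fully home on the rim, handle up: plate within 4 mm of the rim, level within 0.035 rad, centred within 11 mm, sides matched within 0.1 rad; both let go and at rest (angle between radio_mid's own z axis and vertical below 0.12 rad and height (world z) of radio_mid below 0.045 m and x of radio_mid in the frame of tub between -0.09 and 0.09 m and y of radio_mid in the frame of tub between -0.1 and 0.1 m and z of lid_under in the frame of tub_rim between -0.004 and 0.004 m and horizontal distance between lid_under and tub_rim below 0.011 m and angle between lid_under's own z axis and vertical below 0.035 rad and angle between the y axis of lid_under and the y axis of tub, either way round below 0.1 rad and linear speed of each of lid, radio below 0.02 m/s); the robot touches nothing.
It fails at once if the radio is dropped, thrown or toppled (moves faster than 0.6 m/s while the fingers do not hold it: a fall of about 20 mm) (linear speed of radio above 0.6 m/s and contact force between the fingers and radio below 0.05 N).
It fails at once if the lid is dropped or thrown (moves faster than 0.6 m/s while the fingers do not hold it: a fall of about 20 mm) (linear speed of lid above 0.6 m/s and contact force between the fingers and lid below 0.05 N).
It fails at once if the mug, the saucepan or the remote control is pushed more than 30 mm (distance of any of mug, saucepan, remote from where it was at the start of the episode above 0.03 m).
It also fails if it takes over 72 s, if anything falls off the work surface, if the arm or the gripper's body presses on something with over 40 N, if the wrist force passes 120 N, or if a joint passes its speed limit or range.

## Working session

There is one attempt and no reset: what is moved stays moved. The work goes in short steps, Python scripts to look and compute and a tool call to move; the robot and the scene stay as the last step left them, time stands still between calls to the robot, and variables do not carry over. Pictures are saved under pics/ and viewed, and the job is handed in when it is done.

Besides the shell and the picture viewer there is one more tool, called after ">>>" by a JSON object that holds its "api" and its "payload". step_arm: Moves the arm, as the interface text tells. Its arguments: {"type":"object","properties":{"steps":{"type":"array"},"squeeze":{"type":"number"}},"required":["steps"]}

```bash
mkdir -p pics; ls; python3 - <<'E'
from rig import status, eyes, robot
import cv2,numpy as np
o=status.get_obs()
for k in o: print(k,np.round(o[k],4))
for n in ("scene","side","wrist"):
    i=eyes.camera_info(n); print(n,{k:np.round(i[k],4).tolist() for k in i})
    p,d=eyes.camera(n); cv2.imwrite(f"pics/{n}0.png",p[:,:,::-1]); np.savez(f"{n}0.npz",p=p,d=d,**i)
E
```

```text
pics
time 0.0
q [-1.4685  0.5285  1.4339 -0.      1.1814 -0.1785]
joint_velocities [-0.0001 -0.0023 -0.0008  0.0012  0.     -0.0009]
joint_torque [-1.80000e-03 -4.40047e+01 -1.76593e+01  6.30000e-02  5.85000e-02
 -2.00000e-04]
position [ 0.1732 -0.6002  0.4038]
tool_rot [ 0.7991 -0.6012 -0.0008 -0.0008]
ft_force [ 0.3372 -0.3045 -0.2684]
moment [ 0.0307 -0.0291 -0.0072]
grip_width 0.0868
scene {'K': [[438.0239, 0.0, 332.1987], [0.0, 438.0239, 245.9839], [0.0, 0.0, 1.0]], 'k1': -0.0473, 'R': [[0.0954, 0.9954, 0.0093], [0.8071, -0.0719, -0.586], [-0.5826, 0.0634, -0.8103]], 't': [-0.0345, -0.3921, 1.3024]}
side {'K': [[484.4276, 0.0, 315.7162], [0.0, 484.4276, 237.2287], [0.0, 0.0, 1.0]], 'k1': 0.0135, 'R': [[-0.9498, -0.3127, 0.0125], [-0.2335, 0.6816, -0.6935], [0.2083, -0.6616, -0.7204]], 't': [0.5021, 0.1878, 1.0628]}
wrist {'K': [[350.3847, 0.0, 315.0841], [0.0, 350.3847, 241.5408], [0.0, 0.0, 1.0]], 'k1': -0.0384, 'R': [[0.2778, -0.9606, -0.0015], [-0.9313, -0.2697, 0.2449], [-0.2357, -0.0666, -0.9695]], 't': [-0.6239, -0.0298, 0.3902]}
```

View pics/scene0.png

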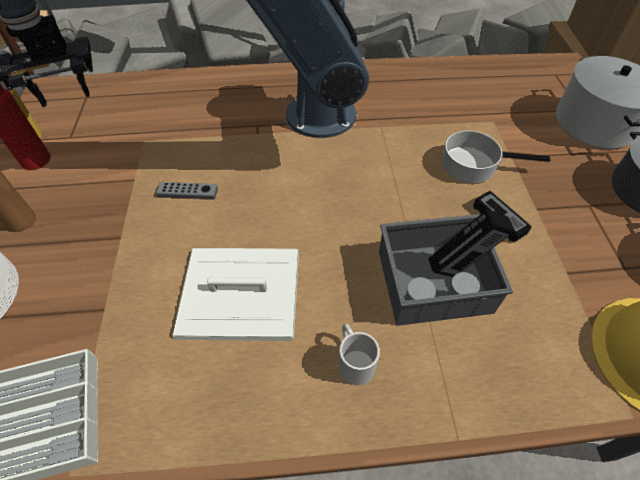

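View pics/side0.png

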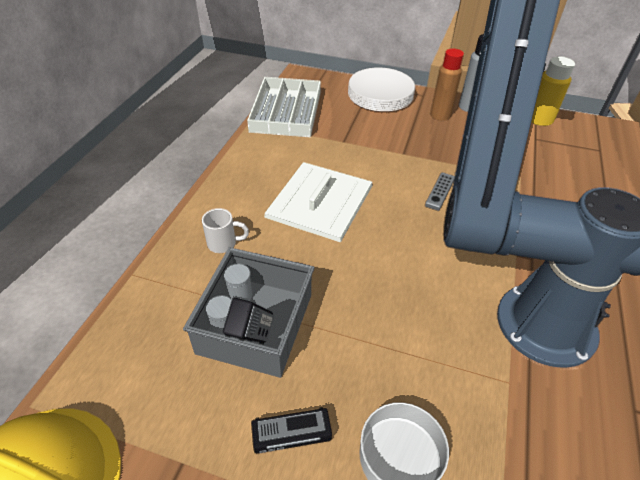

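View pics/wrist0.png

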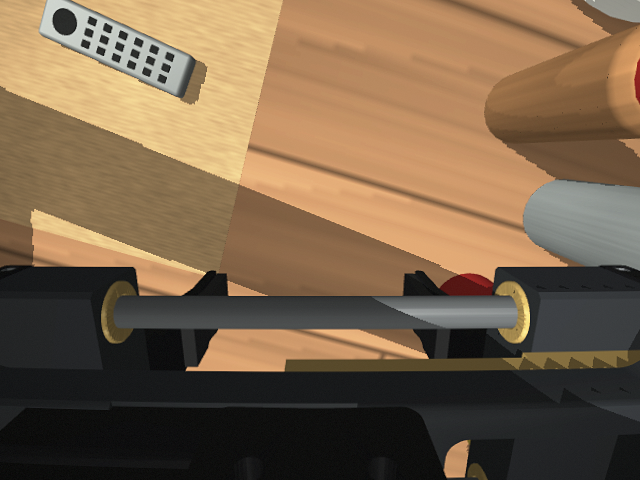

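```bash
cat > h.py <<'E'
import numpy as np, cv2
def load(n):
    z=np.load(n+".npz"); return dict(z)
def cloud(z):
    h,w=z['d'].shape; u,v=np.meshgrid(np.arange(w),np.arange(h))
    K=z['K']; k=float(z['k1'])
    pts=np.stack([u,v],-1).reshape(-1,1,2).astype(np.float64)
    n=cv2.undistortPoints(pts,K,np.array([k,0,0,0,0.]),None,None,None).reshape(h,w,2) if 0 else None
    xd=(u-K[0,2])/K[0,0]; yd=(v-K[1,2])/K[1,1]; x,y=xd.copy(),yd.copy()
    for _ in range(10):
        f=1+k*(x*x+y*y); x=xd/f;y=yd/f
    d=z['d']; C=np.stack([x*d,y*d,d],-1)
    W=(C-z['t'])@z['R']
    W[d<=0]=np.nan
    return W
def proj(z,X):
    C=np.atleast_2d(X)@z['R'].T+z['t']; x=C[:,0]/C[:,2];y=C[:,1]/C[:,2];f=1+float(z['k1'])*(x*x+y*y)
    return np.stack([x*f*z['K'][0,0]+z['K'][0,2],y*f*z['K'][1,1]+z['K'][1,2]],-1)
def snap(n,tag):
    from rig import eyes
    i=eyes.camera_info(n); p,d=eyes.camera(n)
    cv2.imwrite(f"pics/{tag}.png",p[:,:,::-1]); z=dict(p=p,d=d,**i); np.savez(tag+".npz",**z); return z
E
python3 - <<'E'
from h import *
for n in("scene0","side0"):
    z=load(n); print(n,'cam',(-z['R'].T@z['t']).round(3)); W=cloud(z)
    pts={'scene0':[(500,215),(450,255),(470,240),(520,225),(475,205),(383,228),(478,220),(508,290),(396,318),(192,250),(297,250),(295,337),(176,337),(237,284),(358,350),(472,155),(420,285),(465,280)],
     'side0':[(290,428),(250,320),(265,322),(240,330),(265,430),(320,415),(230,250),(312,265),(280,373),(188,328),(238,272),(220,306),(322,192),(405,440)]}[n]
    for u,v in pts: print((u,v),z['p'][v,u],W[v,u].round(3))
    c=z['p'][150:350,340:600] if n[1]=='c' else z['p'][230:480,170:470]
    cv2.imwrite(f"pics/{n}c.png",cv2.resize(c[:,:,::-1],None,fx=2.6,fy=2.3,interpolation=2)[:600,:800])
E
```

```text
scene0 cam [ 1.079 -0.076  0.826]
(500, 215) [32 30 31] [0.565 0.309 0.175]
(450, 255) [51 55 53] [0.597 0.218 0.095]
(470, 240) [41 42 41] [0.596 0.248 0.142]
(520, 225) [68 70 73] [0.491 0.427 0.039]
(475, 205) [11 15 16] [0.401 0.352 0.013]
(383, 228) [103 106 106] [0.519 0.092 0.099]
(478, 220) [31 31 30] [0.57  0.264 0.17 ]
(508, 290) [89 93 92] [0.692 0.307 0.102]
(396, 318) [33 34 36] [0.688 0.1   0.013]
(192, 250) [218 217 200] [ 0.481 -0.33   0.018]
(297, 250) [211 213 199] [ 0.501 -0.094  0.017]
(295, 337) [164 131  92] [ 0.705 -0.108  0.002]
(176, 337) [119 123 115] [ 0.688 -0.346  0.009]
(237, 284) [123 125 118] [ 0.6  -0.22  0.05]
(358, 350) [85 81 78] [0.745 0.015 0.004]
(472, 155) [115 114 112] [0.214 0.401 0.005]
(420, 285) [148 154 152] [0.655 0.145 0.084]
(465, 280) [146 152 150] [0.651 0.238 0.082]
side0 cam [0.299 0.732 0.889]
(290, 428) [26 27 31] [0.443 0.407 0.033]
(250, 320) [87 89 91] [0.553 0.303 0.172]
(265, 322) [101  99  96] [0.555 0.243 0.081]
(240, 330) [82 83 87] [0.563 0.324 0.167]
(265, 430) [77 78 80] [0.484 0.425 0.034]
(320, 415) [123 125 129] [0.4   0.369 0.036]
(230, 250) [116 120 120] [0.694 0.104 0.099]
(312, 265) [166 130  93] [ 0.536  0.006 -0.   ]
(280, 373) [83 83 86] [0.502 0.305 0.017]
(188, 328) [93 97 98] [0.684 0.313 0.097]
(238, 272) [167 173 175] [0.66  0.143 0.081]
(220, 306) [166 173 177] [0.656 0.237 0.082]
(322, 192) [158 161 153] [ 0.59  -0.242  0.014]
(405, 440) [225 226 226] [0.243 0.349 0.002]
```

```bash
sleep 0
```

```text
(no output)
```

View pics/scene0c.png

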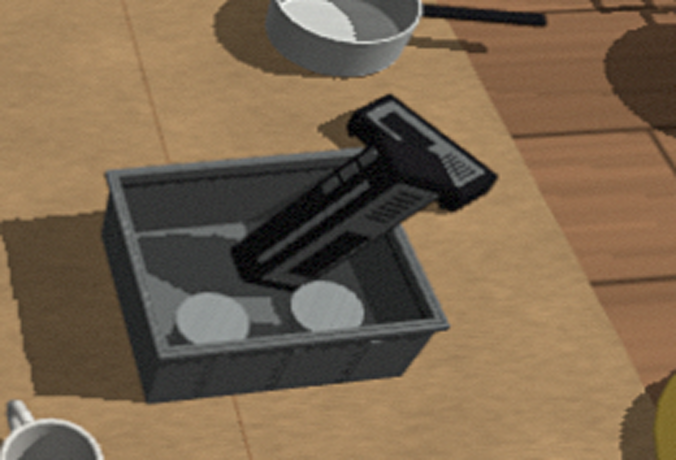

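View pics/side0c.png

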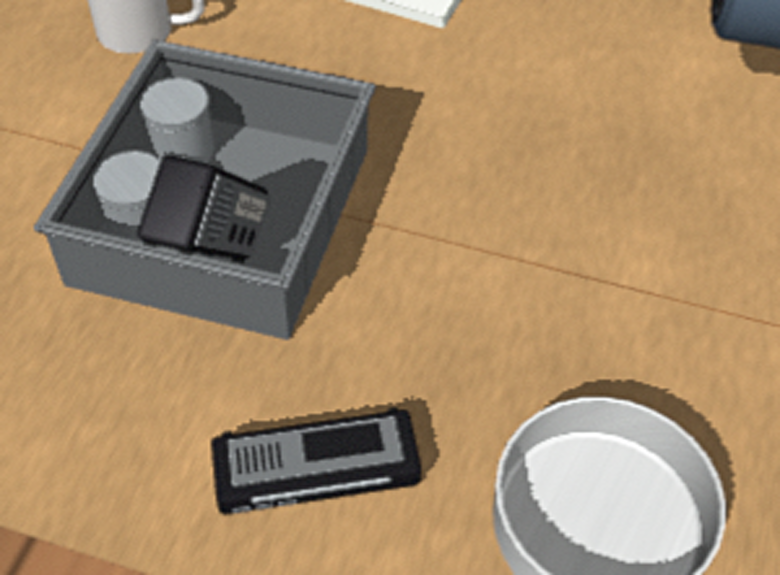

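```bash
cat > fit.py <<'E'
from h import *
import sys
A=cloud(load("scene0"));B=cloud(load("side0"))
for nm,W,z in(("scene",A,load("scene0")),("side",B,load("side0"))):
    P=W.reshape(-1,3); col=z['p'].reshape(-1,3).astype(int)
    # tub rim
    m=(abs(P[:,2]-.099)<.004)&(P[:,0]>.45)&(P[:,0]<.75)&(P[:,1]>.04)&(P[:,1]<.36)&(col.max(1)>75)
    Q=P[m]; r=cv2.minAreaRect((Q[:,:2]*1000).astype(np.float32)); print(nm,'tub rim',m.sum(),r, Q[:,2].mean())
    # lid plate
    m=(abs(P[:,2]-.017)<.004)&(P[:,0]>.42)&(P[:,0]<.78)&(P[:,1]>-.40)&(P[:,1]<-.05)&(col.min(1)>110)
    Q=P[m]; r=cv2.minAreaRect((Q[:,:2]*1000).astype(np.float32)); print(nm,'lid',m.sum(),r,np.median(Q[:,2]))
    m=(P[:,2]>.042)&(P[:,2]<.065)&(P[:,0]>.42)&(P[:,0]<.78)&(P[:,1]>-.40)&(P[:,1]<-.05)
    Q=P[m]; r=cv2.minAreaRect((Q[:,:2]*1000).astype(np.float32)); print(nm,'bar',m.sum(),r,np.median(Q[:,2]))
    # radio
    m=(P[:,2]>.107)&(P[:,0]>.48)&(P[:,0]<.7)&(P[:,1]>.1)&(P[:,1]<.40)
    Q=P[m]; print(nm,'radio',m.sum(),Q.min(0).round(3),Q.max(0).round(3))
    for n_,s in(('top',-1),):
        # offset along lz and ly for tilt 60
        ly=np.array([0,.5,.866]);lz=np.array([0,-.866,.5])
        for nn,a in(('x',np.array([1,0,0])),('ly',ly),('lz',lz)):
            v=Q@a; print('  ',nn,np.percentile(v,[0.5,5,25,50,75,95,99.5]).round(4))
    m=(P[:,2]>.015)&(P[:,0]>.33)&(P[:,0]<.55)&(P[:,1]>.32)&(P[:,1]<.48)
    Q=P[m]; print('decoy',m.sum(),cv2.minAreaRect((Q[:,:2]*1000).astype(np.float32)),Q[:,2].max())
E
python3 fit.py
```

```text
scene tub rim 1313 ((601.0779418945312, 202.88986206054688), (198.73361206054688, 223.94818115234375), 2.3726210594177246) 0.09994277145347383
scene lid 9174 ((591.7364501953125, -222.12718200683594), (241.93324279785156, 217.54722595214844), 84.72764587402344) 0.017708805556611713
scene bar 486 ((592.1201782226562, -222.04161071777344), (120.29551696777344, 16.701318740844727), 84.5043716430664) 0.05456076197345948
scene radio 1688 [0.555 0.224 0.107] [0.603 0.333 0.194]
   x [0.5598 0.5653 0.5788 0.5945 0.5991 0.6008 0.6019]
   ly [0.2072 0.2173 0.2452 0.2725 0.2969 0.3072 0.3082]
   lz [-0.2068 -0.1996 -0.1754 -0.1505 -0.1439 -0.142  -0.1405]
decoy 901 ((445.9254150390625, 402.42852783203125), (139.8501434326172, 56.35858917236328), 28.251726150512695) 0.03906011854409079
side tub rim 1640 ((599.35400390625, 203.6024169921875), (199.1439971923828, 226.0462188720703), 2.2110841274261475) 0.09831409325163142
side lid 3891 ((589.7214965820312, -219.63861083984375), (242.88226318359375, 215.05584716796875), 84.4887466430664) 0.01551561163768105
side bar 210 ((589.702880859375, -217.67901611328125), (118.32276916503906, 18.8482608795166), 85.0284194946289) 0.05202961561103938
side radio 1297 [0.552 0.232 0.108] [0.598 0.335 0.193]
   x [0.5522 0.5532 0.5553 0.5645 0.5795 0.5917 0.5955]
   ly [0.2173 0.2389 0.2897 0.3046 0.3066 0.3083 0.3098]
   lz [-0.2135 -0.2086 -0.1946 -0.1779 -0.1619 -0.1487 -0.1447]
decoy 2529 ((442.9256591796875, 403.8645324707031), (139.8277587890625, 56.64445114135742), 27.85791015625) 0.039656558400936154
```

```bash
cat > plan.py <<'E'
import numpy as np
from scipy.spatial.transform import Rotation as Ro
from rig import status
def now():
    o=status.get_obs(); return np.array(o['position']),Ro.from_quat(o['tool_rot']),o
def ori(yaw,tilt):  # deg; tool x at yaw, tilt + => points toward +y
    return Ro.from_euler('z',yaw,degrees=True)*Ro.from_euler('x',180+tilt,degrees=True)
def rows(p0,R0,p1,R1,N=None,jaw=-1,smin=1):
    w=(R0.inv()*R1).as_rotvec(degrees=True)
    for n in range(smin,200):
        if N: n=N
        out=[];R=R0
        for i in range(n):
            s=R.inv().apply((p1-p0)/n)/.025
            out.append([jaw,*s.round(2),*(w/n/8).round(3)]); R=R*Ro.from_rotvec(w/n,degrees=True)
        if N or np.abs(np.array(out)[:,1:]).max()<=.98: break
    return out
def show(o):
    print(len(o)); 
    for i in range(0,len(o),10): print('['+',\n'.join(str([float(v) for v in r]) for r in o[i:i+10])+']\n')
def tcp(g,R): return np.array(g)-.164*R.apply([0,0,1])
E
cat > radio.py <<'E'
from plan import *
c=np.array([.577,.2625,.0995]);yaw=2.3
Rr=Ro.from_euler('z',yaw,degrees=True)*Ro.from_euler('x',60,degrees=True)
g=c+Rr.apply([0,.010,.012]); Rt=ori(yaw,45)
T=tcp(g,Rt)
E
python3 - <<'E'
from radio import *
p,R,o=now(); print(T,Rt.as_matrix().round(2))
pre=T-.11*Rt.apply([0,0,1]); print(pre)
show(rows(p,R,pre+[0,0,.03],Rt,smin=30))
E
```

```text
[0.58187031 0.14123995 0.23012577] [[ 1.    0.03 -0.03]
 [ 0.04 -0.71  0.71]
 [ 0.   -0.71 -0.71]]
[0.58499183 0.06352086 0.30790751]
30
[[-1.0, -0.7, -0.77, 0.09, 0.158, -0.124, -0.3],
[-1.0, -0.66, -0.8, 0.12, 0.158, -0.124, -0.3],
[-1.0, -0.63, -0.82, 0.15, 0.158, -0.124, -0.3],
[-1.0, -0.59, -0.85, 0.18, 0.158, -0.124, -0.3],
[-1.0, -0.55, -0.86, 0.21, 0.158, -0.124, -0.3],
[-1.0, -0.51, -0.88, 0.23, 0.158, -0.124, -0.3],
[-1.0, -0.47, -0.9, 0.26, 0.158, -0.124, -0.3],
[-1.0, -0.43, -0.91, 0.29, 0.158, -0.124, -0.3],
[-1.0, -0.38, -0.92, 0.32, 0.158, -0.124, -0.3],
[-1.0, -0.34, -0.93, 0.34, 0.158, -0.124, -0.3]]

[[-1.0, -0.29, -0.93, 0.37, 0.158, -0.124, -0.3],
[-1.0, -0.25, -0.94, 0.39, 0.158, -0.124, -0.3],
[-1.0, -0.2, -0.94, 0.42, 0.158, -0.124, -0.3],
[-1.0, -0.15, -0.93, 0.44, 0.158, -0.124, -0.3],
[-1.0, -0.11, -0.93, 0.47, 0.158, -0.124, -0.3],
[-1.0, -0.06, -0.92, 0.49, 0.158, -0.124, -0.3],
[-1.0, -0.01, -0.91, 0.51, 0.158, -0.124, -0.3],
[-1.0, 0.03, -0.9, 0.53, 0.158, -0.124, -0.3],
[-1.0, 0.08, -0.89, 0.55, 0.158, -0.124, -0.3],
[-1.0, 0.13, -0.87, 0.56, 0.158, -0.124, -0.3]]

[[-1.0, 0.17, -0.85, 0.58, 0.158, -0.124, -0.3],
[-1.0, 0.22, -0.83, 0.6, 0.158, -0.124, -0.3],
[-1.0, 0.26, -0.81, 0.61, 0.158, -0.124, -0.3],
[-1.0, 0.31, -0.78, 0.62, 0.158, -0.124, -0.3],
[-1.0, 0.35, -0.75, 0.63, 0.158, -0.124, -0.3],
[-1.0, 0.39, -0.72, 0.64, 0.158, -0.124, -0.3],
[-1.0, 0.43, -0.69, 0.65, 0.158, -0.124, -0.3],
[-1.0, 0.47, -0.66, 0.66, 0.158, -0.124, -0.3],
[-1.0, 0.51, -0.62, 0.67, 0.158, -0.124, -0.3],
[-1.0, 0.55, -0.59, 0.67, 0.158, -0.124, -0.3]]
```

Candidates for the radio are the black one leaning in the tub, at scene (470,240), and the black one lying flat on the stall, at side (290,428), which measures 140 × 56 mm. The crop shows the tub one is the larger: it leans at 60° and its fitted centre height is 99.6 mm, against 99.4 mm expected. I'll take that one. There is only one white lid, at scene (237,290).

>>> {"api": "step_arm", "payload": {"steps": [[-1,-0.7,-0.77,0.09,0.16,-0.12,-0.3],[-1,-0.66,-0.8,0.12,0.16,-0.12,-0.3],[-1,-0.63,-0.82,0.15,0.16,-0.12,-0.3],[-1,-0.59,-0.85,0.18,0.16,-0.12,-0.3],[-1,-0.55,-0.86,0.21,0.16,-0.12,-0.3],[-1,-0.51,-0.88,0.23,0.16,-0.12,-0.3],[-1,-0.47,-0.9,0.26,0.16,-0.12,-0.3],[-1,-0.43,-0.91,0.29,0.16,-0.12,-0.3],[-1,-0.38,-0.92,0.32,0.16,-0.12,-0.3],[-1,-0.34,-0.93,0.34,0.16,-0.12,-0.3]], "squeeze": 40}}

```text
time: 1.15
position: [0.3109, -0.3782, 0.3819]
tool_rot: [0.899, -0.416, 0.0, -0.139]
ft_force: [-0.0, -0.5, -0.5]
grip_width: 0.087
```

>>> {"api": "step_arm", "payload": {"steps": [[-1,-0.29,-0.93,0.37,0.16,-0.12,-0.3],[-1,-0.25,-0.94,0.39,0.16,-0.12,-0.3],[-1,-0.2,-0.94,0.42,0.16,-0.12,-0.3],[-1,-0.15,-0.93,0.44,0.16,-0.12,-0.3],[-1,-0.11,-0.93,0.47,0.16,-0.12,-0.3],[-1,-0.06,-0.92,0.49,0.16,-0.12,-0.3],[-1,-0.01,-0.91,0.51,0.16,-0.12,-0.3],[-1,0.03,-0.9,0.53,0.16,-0.12,-0.3],[-1,0.08,-0.89,0.55,0.16,-0.12,-0.3],[-1,0.13,-0.87,0.56,0.16,-0.12,-0.3]]}}

```text
time: 2.15
position: [0.4487, -0.1574, 0.3596]
tool_rot: [0.941, -0.205, 0.0, -0.268]
ft_force: [0.2, -0.9, 0.1]
grip_width: 0.087
```

```bash
python3 - <<'E'
from radio import *
p,R,o=now(); print(o['time'],p,R.as_matrix().round(2),o['q'].round(2) if hasattr(o['q'],'round') else o['q'])
pre=T-.11*Rt.apply([0,0,1])
show(rows(p,R,pre,Rt,smin=10))
E
```

```text
2.15 [ 0.44871563 -0.15739546  0.3595844 ] [[ 0.92 -0.39  0.11]
 [-0.39 -0.77  0.5 ]
 [-0.11 -0.5  -0.86]] [-0.7   0.44  1.84  0.52  1.19 -0.54]
10
[[-1.0, 0.18, -0.79, 0.68, 0.161, -0.132, -0.296],
[-1.0, 0.23, -0.76, 0.7, 0.161, -0.132, -0.296],
[-1.0, 0.27, -0.74, 0.71, 0.161, -0.132, -0.296],
[-1.0, 0.31, -0.71, 0.72, 0.161, -0.132, -0.296],
[-1.0, 0.35, -0.68, 0.73, 0.161, -0.132, -0.296],
[-1.0, 0.4, -0.65, 0.74, 0.161, -0.132, -0.296],
[-1.0, 0.44, -0.61, 0.74, 0.161, -0.132, -0.296],
[-1.0, 0.47, -0.58, 0.75, 0.161, -0.132, -0.296],
[-1.0, 0.51, -0.54, 0.75, 0.161, -0.132, -0.296],
[-1.0, 0.55, -0.5, 0.75, 0.161, -0.132, -0.296]]
```

>>> {"api": "step_arm", "payload": {"steps": [[-1,0.18,-0.79,0.68,0.16,-0.13,-0.3],[-1,0.23,-0.76,0.7,0.16,-0.13,-0.3],[-1,0.27,-0.74,0.71,0.16,-0.13,-0.3],[-1,0.31,-0.71,0.72,0.16,-0.13,-0.3],[-1,0.35,-0.68,0.73,0.16,-0.13,-0.3],[-1,0.4,-0.65,0.74,0.16,-0.13,-0.3],[-1,0.44,-0.61,0.74,0.16,-0.13,-0.3],[-1,0.47,-0.58,0.75,0.16,-0.13,-0.3],[-1,0.51,-0.54,0.75,0.16,-0.13,-0.3],[-1,0.55,-0.5,0.75,0.16,-0.13,-0.3]]}}

```text
time: 3.15
position: [0.5852, 0.0632, 0.3074]
tool_rot: [0.924, 0.021, -0.006, -0.382]
ft_force: [-0.1, -0.2, 0.3]
grip_width: 0.0872
```

```bash
python3 - <<'E'
from radio import *
from h import *
z=snap("wrist","w1"); W=cloud(z)
p,R,o=now(); print(o['time'],p,R.as_matrix().round(3),o['q'])
show(rows(p,R,T,Rt,N=10))
# radio check in wrist cloud
P=W.reshape(-1,3); m=(P[:,2]>.11)&(P[:,0]>.48)&(P[:,0]<.7)&(P[:,1]>.2)&(P[:,1]<.4); Q=P[m]
ly=np.array([0,.5,.866]);lz=np.array([0,-.866,.5])
for a in([1,0,0],ly,lz): print(np.percentile(Q@np.array(a),[1,5,50,95,99]).round(4))
E
```

```text
3.2 [0.58652709 0.06567486 0.30682639] [[ 0.999  0.036 -0.028]
 [ 0.046 -0.706  0.707]
 [ 0.006 -0.707 -0.707]] [-0.225467    0.66113856  1.6309431   0.80735999  1.23701197 -0.70487803]
10
[[-1.0, -0.01, 0.0, 0.43, -0.0, -0.0, 0.006],
[-1.0, -0.01, 0.0, 0.43, -0.0, -0.0, 0.006],
[-1.0, -0.01, 0.0, 0.43, -0.0, -0.0, 0.006],
[-1.0, -0.01, 0.0, 0.43, -0.0, -0.0, 0.006],
[-1.0, -0.01, 0.0, 0.43, -0.0, -0.0, 0.006],
[-1.0, -0.01, 0.0, 0.43, -0.0, -0.0, 0.006],
[-1.0, -0.01, 0.0, 0.43, -0.0, -0.0, 0.006],
[-1.0, -0.01, 0.0, 0.43, -0.0, -0.0, 0.006],
[-1.0, -0.01, 0.0, 0.43, -0.0, -0.0, 0.006],
[-1.0, -0.01, 0.0, 0.43, -0.0, -0.0, 0.006]]

[0.5561 0.5585 0.578  0.5968 0.5992]
[0.2109 0.217  0.2718 0.308  0.3084]
[-0.1975 -0.1703 -0.1431 -0.1412 -0.1405]
```

View pics/w1.png

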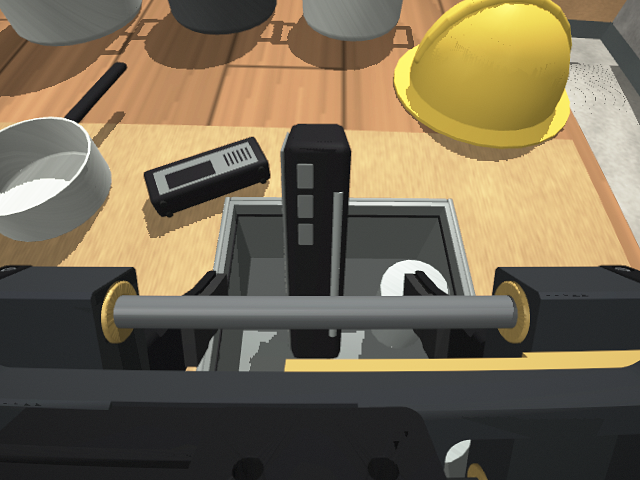

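The wrist view shows the radio at columns 285–348, centred between the jaws, and clear of canister and walls. Now advancing and closing.

>>> {"api": "step_arm", "payload": {"steps": [[-1,0,0,0.5,0,0,0],[-1,-0.02,0,0.5,0,0,0],[-1,-0.02,0,0.5,0,0,0],[-1,-0.02,0,0.5,0,0,0],[-1,-0.02,0,0.5,0,0,0],[-1,0,0,0.5,0,0,0],[-1,0,0,0.5,0,0,0],[-1,0,0,0.4,0,0,0],[-1,0,0,0.3,0,0,0],[-1,0,0,0.1,0,0,0]]}}

```text
time: 4.2
position: [0.5797, 0.1386, 0.231]
tool_rot: [0.924, 0.02, -0.007, -0.381]
ft_force: [-0.4, 0.4, -0.1]
grip_width: 0.087
```

>>> {"api": "step_arm", "payload": {"steps": [[1,0,0,0,0,0,0],[1,0,0,0,0,0,0],[1,0,0,0,0,0,0],[1,0,0,0,0,0,0],[1,0,0,0,0,0,0],[1,0,0,0,0,0,0],[1,0,0,0,0,0,0],[1,0,0,0,0,0,0],[1,0,0,0,0,0,0],[1,0,0,0,0,0,0]], "squeeze": 45}}

```text
time: 5.2
position: [0.5801, 0.1378, 0.2318]
tool_rot: [0.924, 0.02, -0.006, -0.381]
ft_force: [-0.1, -0.7, 1.9]
grip_width: 0.0447
```

```bash
python3 - <<'E'
from radio import *
from h import *
p,R,o=now(); print(o['time'],p,T,R.as_matrix().round(3),np.round(o['q'],2),o['ft_force'],o['grip_width'])
E
```

```text
5.2 [0.58009916 0.13777122 0.23181735] [0.58187031 0.14123995 0.23012577] [[ 0.999  0.032 -0.026]
 [ 0.041 -0.708  0.705]
 [ 0.005 -0.705 -0.709]] [-0.1   0.78  1.67  0.92  1.07 -0.77] [-0.10288358 -0.66861828  1.92301914] 0.04473218386590736
```

>>> {"api": "step_arm", "payload": {"steps": [[1,0,-0.15,-0.15,0,0,0],[1,0,-0.3,-0.3,0,0,0],[1,0,-0.45,-0.45,0,0,0],[1,0,-0.6,-0.6,0,0,0],[1,0,-0.6,-0.6,0,0,0],[1,0,-0.6,-0.6,0,0,0],[1,0,-0.6,-0.6,0,0,0],[1,0,-0.5,-0.5,0,0,0],[1,0,-0.4,-0.4,0,0,0],[1,0,-0.1,-0.1,0,0,0]]}}

```text
time: 6.2
position: [0.5794, 0.1384, 0.3859]
tool_rot: [0.924, 0.021, -0.004, -0.381]
ft_force: [-0.6, -1.2, -4.3]
grip_width: 0.0447
```

```bash
python3 - <<'E'
from radio import *
from h import *
p,R,o=now(); print(o['time'],p,np.round(o['q'],2),o['ft_force'],o['moment'],o['grip_width'])
z=snap("side","s2")
P=cloud(z).reshape(-1,3); m=(P[:,2]>.125)&(P[:,0]>.53)&(P[:,0]<.63)&(P[:,1]>.255)&(P[:,1]<.4); Q=P[m]
print(m.sum())
# end-face normal
print(Q.min(0),Q.max(0))
E
```

```text
6.2 [0.57940576 0.13836029 0.38589911] [-0.1   0.54  1.59  0.82  1.27 -0.51] [-0.60559615 -1.15906141 -4.30994317] [-0.93459358 -0.1824948  -0.0431337 ] 0.04468159642144075
2094
[0.5421183  0.25506659 0.16801672] [0.59390717 0.33649936 0.34680554]
```

View pics/s2.png

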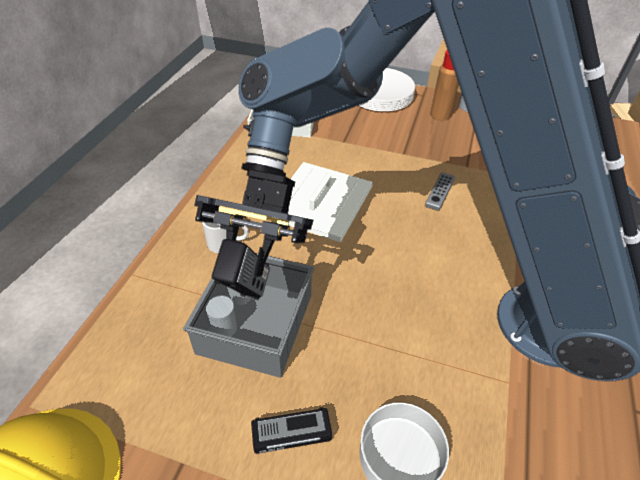

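```bash
cat >> radio.py <<'E'
Rp=ori(yaw,-15)
def place(cx,cy,cz,yw=yaw):
    Rr=Ro.from_euler('z',yw,degrees=True)
    return tcp(np.array([cx,cy,cz])+Rr.apply([-.001,.0093,.0159]),ori(yw,-15))
E
python3 - <<'E'
from radio import *
p,R,o=now()
t=place(.378,.15,.035+.09); print(t)
show(rows(p,R,t,Rp,smin=13))
E
```

```text
[0.37492413 0.2016645  0.29931184]
13
[[-1.0, -0.62, 0.03, 0.34, -0.575, -0.003, 0.002],
[-1.0, -0.62, -0.0, 0.34, -0.575, -0.003, 0.002],
[-1.0, -0.62, -0.03, 0.34, -0.575, -0.003, 0.002],
[-1.0, -0.62, -0.05, 0.34, -0.575, -0.003, 0.002],
[-1.0, -0.62, -0.08, 0.33, -0.575, -0.003, 0.002],
[-1.0, -0.62, -0.11, 0.33, -0.575, -0.003, 0.002],
[-1.0, -0.62, -0.13, 0.32, -0.575, -0.003, 0.002],
[-1.0, -0.62, -0.16, 0.3, -0.575, -0.003, 0.002],
[-1.0, -0.62, -0.18, 0.29, -0.575, -0.003, 0.002],
[-1.0, -0.62, -0.2, 0.28, -0.575, -0.003, 0.002]]

[[-1.0, -0.62, -0.23, 0.26, -0.575, -0.003, 0.002],
[-1.0, -0.62, -0.25, 0.24, -0.575, -0.003, 0.002],
[-1.0, -0.62, -0.26, 0.22, -0.575, -0.003, 0.002]]
```

```bash
python3 - <<'E'
from radio import *
p,R,o=now()
t=place(.378,.15,.035+.09); t[2]=.38
show(rows(p,R,t,Rp,N=10,jaw=1))
E
```

```text
10
[[1.0, -0.81, -0.19, 0.21, -0.748, -0.005, 0.002],
[1.0, -0.81, -0.21, 0.19, -0.748, -0.005, 0.002],
[1.0, -0.81, -0.23, 0.17, -0.748, -0.005, 0.002],
[1.0, -0.81, -0.25, 0.15, -0.748, -0.005, 0.002],
[1.0, -0.81, -0.26, 0.12, -0.748, -0.005, 0.002],
[1.0, -0.81, -0.27, 0.09, -0.748, -0.005, 0.002],
[1.0, -0.81, -0.28, 0.06, -0.748, -0.005, 0.002],
[1.0, -0.81, -0.29, 0.03, -0.748, -0.005, 0.002],
[1.0, -0.81, -0.29, 0.01, -0.748, -0.005, 0.002],
[1.0, -0.81, -0.29, -0.02, -0.748, -0.005, 0.002]]
```

>>> {"api": "step_arm", "payload": {"steps": [[1,-0.6,-0.15,0.16,-0.4,0,0],[1,-0.8,-0.2,0.2,-0.7,0,0],[1,-0.85,-0.23,0.18,-0.8,0,0],[1,-0.85,-0.25,0.15,-0.85,0,0],[1,-0.85,-0.27,0.12,-0.85,0,0],[1,-0.85,-0.28,0.09,-0.85,0,0],[1,-0.85,-0.29,0.06,-0.85,0,0],[1,-0.85,-0.3,0.03,-0.85,0,0],[1,-0.85,-0.3,0.01,-0.75,0,0],[1,-0.7,-0.25,0,-0.55,0,0]]}}

```text
time: 7.25
position: [0.3734, 0.2006, 0.378]
tool_rot: [0.991, 0.02, 0.003, 0.13]
ft_force: [-0.7, 0.4, -4.4]
grip_width: 0.045
```

```bash
python3 - <<'E'
from radio import *
p,R,o=now(); print(p,R.as_euler('xyz',degrees=True),np.round(o['q'],2),o['grip_width'])
t=place(.378,.15,.035+.02); print(t)
show(rows(p,R,t,Rp,N=10,jaw=1))
E
```

```text
[0.37344416 0.20063266 0.37801869] [ 1.65099306e+02 -2.79346202e-02  2.27781649e+00] [ 0.3   0.33  1.92 -0.3   0.99  0.44] 0.04500196923153971
[0.37492413 0.2016645  0.22931184]
10
[[1.0, 0.01, -0.16, 0.57, -0.001, -0.0, -0.0],
[1.0, 0.01, -0.16, 0.57, -0.001, -0.0, -0.0],
[1.0, 0.01, -0.16, 0.57, -0.001, -0.0, -0.0],
[1.0, 0.01, -0.16, 0.57, -0.001, -0.0, -0.0],
[1.0, 0.01, -0.16, 0.57, -0.001, -0.0, -0.0],
[1.0, 0.01, -0.16, 0.57, -0.001, -0.0, -0.0],
[1.0, 0.01, -0.16, 0.57, -0.001, -0.0, -0.0],
[1.0, 0.01, -0.16, 0.57, -0.001, -0.0, -0.0],
[1.0, 0.01, -0.16, 0.57, -0.001, -0.0, -0.0],
[1.0, 0.01, -0.16, 0.57, -0.001, -0.0, -0.0]]
```

>>> {"api": "step_arm", "payload": {"steps": [[1,0.01,-0.12,0.4,0,0,0],[1,0.01,-0.16,0.6,0,0,0],[1,0.01,-0.18,0.7,0,0,0],[1,0.01,-0.18,0.7,0,0,0],[1,0.01,-0.18,0.7,0,0,0],[1,0.01,-0.18,0.7,0,0,0],[1,0.01,-0.18,0.65,0,0,0],[1,0.01,-0.16,0.6,0,0,0],[1,0.01,-0.12,0.4,0,0,0],[1,0,-0.07,0.25,0,0,0]]}}

```text
time: 8.25
position: [0.3788, 0.2009, 0.2299]
tool_rot: [0.992, 0.019, 0.004, 0.128]
ft_force: [-0.0, -0.3, -3.7]
grip_width: 0.0448
```

```bash
python3 - <<'E'
from radio import *
from h import *
p,R,o=now(); print(o['time'],p,R.as_euler('xyz',degrees=True),np.round(o['q'],2),o['grip_width'],o['ft_force'])
z=snap("side","s3")
P=cloud(z).reshape(-1,3); m=(P[:,2]>.01)&(P[:,0]>.33)&(P[:,0]<.43)&(P[:,1]>.03)&(P[:,1]<.3)&(P[:,2]<.095)
Q=P[m]; print(m.sum(),Q.min(0),Q.max(0))
# top surface slope
zz=load("scene0")
E
```

```text
8.25 [0.37884171 0.20094303 0.22988302] [165.2947366   -0.17679701   2.27475928] [ 0.3   0.63  2.03 -0.45  0.6   0.65] 0.04476617537506416 [-1.84776379e-03 -3.29267453e-01 -3.67024543e+00]
1026 [0.35578836 0.15963519 0.0261486 ] [0.41028336 0.24396823 0.09420086]
```

View pics/s3.png

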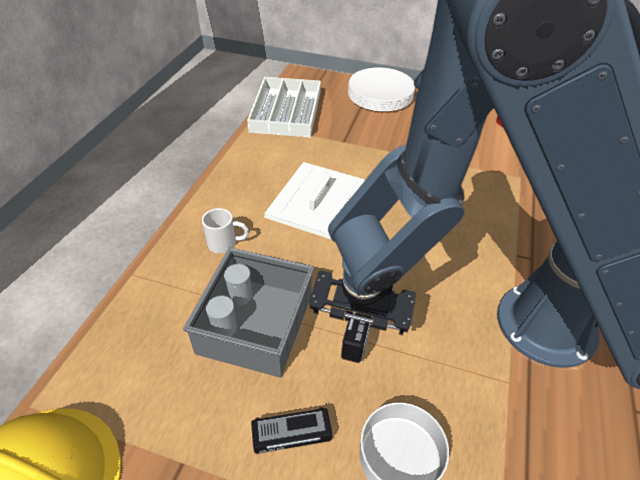

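```bash
python3 - <<'E'
from h import *
import numpy as np
z=load("s3"); P=cloud(z).reshape(-1,3)
m=(P[:,2]>.083)&(P[:,2]<.1)&(P[:,0]>.355)&(P[:,0]<.40)&(P[:,1]>.18)&(P[:,1]<.24)
Q=P[m]; print(m.sum()); 
for y in np.arange(.175,.24,.01):
    k=abs(Q[:,1]-y)<.005
    if k.sum(): print(round(y,3),k.sum(),np.median(Q[k,2]).round(4))
# end face
m=(P[:,2]>.02)&(P[:,2]<.08)&(P[:,0]>.36)&(P[:,0]<.40)&(P[:,1]>.225)&(P[:,1]<.26); Q=P[m]
for h in np.arange(.025,.085,.01):
    k=abs(Q[:,2]-h)<.005
    if k.sum(): print(round(h,3),k.sum(),np.median(Q[k,1]).round(4))
E
```

```text
524
0.185 41 0.0882
0.195 87 0.089
0.205 87 0.0891
0.215 94 0.0885
0.225 107 0.0885
0.235 108 0.0881
0.025 16 0.2414
0.035 48 0.2416
0.045 56 0.2414
0.055 53 0.2417
0.065 54 0.2411
0.075 57 0.2411
```

>>> {"api": "step_arm", "payload": {"steps": [[1,0,-0.05,0.2,0,0,0],[1,0,-0.05,0.18,0,0,0],[1,0,-0.04,0.12,0,0,0],[1,0,-0.02,0.08,0,0,0],[1,0,-0.02,0.06,0,0,0],[1,0,-0.01,0.04,0,0,0],[1,0,-0.01,0.03,0,0,0],[1,0,-0.01,0.03,0,0,0],[1,0,0,0,0,0,0],[1,0,0,0,0,0,0]]}}

```text
time: 9.3
position: [0.3783, 0.2015, 0.212]
tool_rot: [0.992, 0.02, 0.005, 0.128]
ft_force: [0.3, -0.2, -4.2]
grip_width: 0.045
```

>>> {"api": "step_arm", "payload": {"steps": [[1,0,-0.01,0.04,0,0,0],[1,0,0,0,0,0,0],[1,0,-0.01,0.04,0,0,0],[1,0,0,0,0,0,0],[1,0,0,0.03,0,0,0],[1,0,0,0,0,0,0],[1,0,0,0,0,0,0],[1,0,0,0,0,0,0],[1,0,0,0,0,0,0],[1,0,0,0,0,0,0]]}}

```text
time: 10.3
position: [0.3782, 0.2015, 0.2099]
tool_rot: [0.992, 0.02, 0.005, 0.128]
ft_force: [-1.8, 3.2, 4.7]
grip_width: 0.0446
```

>>> {"api": "step_arm", "payload": {"steps": [[-1,0,0,0,0,0,0],[-1,0,0,0,0,0,0],[-1,0,0,0,0,0,0],[-1,0,0,0,0,0,0],[-1,0,0,0,0,0,0],[-1,0,0,-0.4,0,0,0],[-1,0,0,-0.9,0,0,0],[-1,0,0,-1,0,0,0],[-1,0,0,-1,0,0,0],[-1,0,0,-0.5,0,0,0]]}}

```text
time: 11.3
position: [0.377, 0.2261, 0.3035]
tool_rot: [0.992, 0.02, 0.006, 0.128]
ft_force: [-0.2, 0.1, 0.1]
grip_width: 0.0869
```

```bash
python3 - <<'E'
from plan import *
from h import *
p,R,o=now(); print(o['time'],p,R.as_euler('xyz',degrees=True),np.round(o['q'],2),o['grip_width'],o['ft_force'])
for n in("side","wrist"):
    z=snap(n,n+"4"); P=cloud(z).reshape(-1,3); m=(P[:,2]>.055)&(P[:,0]>.33)&(P[:,0]<.43)&(P[:,1]>.03)&(P[:,1]<.3)&(P[:,2]<.08)
    Q=P[m]; print(n,m.sum(),Q.min(0),Q.max(0)); print(cv2.minAreaRect((Q[:,:2]*1000).astype(np.float32)))
    k=abs(Q[:,1]-.22)<.01; k2=abs(Q[:,1]-.18)<.02;k3=abs(Q[:,1]-.1)<.02; print([np.percentile(Q[a,2],80) for a in(k,k2,k3) if a.sum()])
E
```

```text
11.3 [0.37695528 0.22606866 0.30346029] [165.33592594  -0.41126228   2.40185619] [ 0.35  0.48  1.95 -0.34  0.81  0.56] 0.08685598378266142 [-0.23429811  0.06062066  0.10024325]
side 1083 [0.35591838 0.11280065 0.05503584] [0.40395087 0.24490562 0.07399287]
((379.72552490234375, 179.018798828125), (44.428260803222656, 130.57582092285156), 2.58984112739563)
[np.float64(0.06960420925314507), np.float64(0.06973313087831008), np.float64(0.06754618118767411)]
wrist 12250 [0.3571198  0.06532288 0.05500677] [0.40716985 0.24167644 0.07439509]
((381.7841491699219, 153.67230224609375), (44.603660583496094, 175.06678771972656), 2.5669453144073486)
[np.float64(0.07155815333455036), np.float64(0.07182085088727526), np.float64(0.07151148465807174)]
```

View pics/wrist4.png

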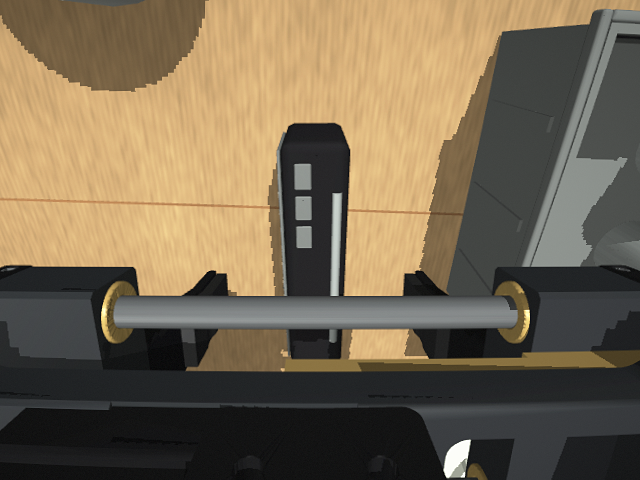

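View pics/side4.png

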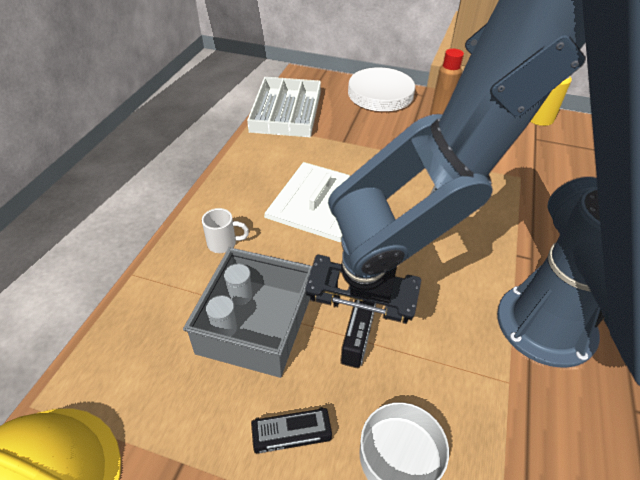

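The radio stands on its feet at (.38,.152), with its top at 70–72 mm at both ends. Fresh grip now, with the tool vertical.

```bash
python3 - <<'E'
from plan import *
p,R,o=now(); Rv=ori(2.5,0)
a=np.array([.3805,.152,.30]); show(rows(p,R,a,Rv,N=5)); show(rows(a,Rv,np.array([.3805,.152,.221]),Rv,N=5))
E
```

```text
5
[[-1.0, 0.0, 0.57, 0.17, 0.366, -0.012, -0.004],
[-1.0, 0.0, 0.58, 0.15, 0.366, -0.012, -0.004],
[-1.0, 0.0, 0.58, 0.12, 0.366, -0.012, -0.004],
[-1.0, 0.0, 0.59, 0.09, 0.366, -0.012, -0.004],
[-1.0, 0.0, 0.59, 0.06, 0.366, -0.012, -0.004]]

5
[[-1.0, -0.0, -0.0, 0.63, 0.0, 0.0, 0.0],
[-1.0, -0.0, -0.0, 0.63, 0.0, 0.0, 0.0],
[-1.0, -0.0, -0.0, 0.63, 0.0, 0.0, 0.0],
[-1.0, -0.0, -0.0, 0.63, 0.0, 0.0, 0.0],
[-1.0, -0.0, -0.0, 0.63, 0.0, 0.0, 0.0]]
```

>>> {"api": "step_arm", "payload": {"steps": [[-1,0,0.57,0.17,0.37,-0.01,0],[-1,0,0.58,0.15,0.37,-0.01,0],[-1,0,0.58,0.12,0.37,-0.01,0],[-1,0,0.59,0.09,0.37,-0.01,0],[-1,0,0.59,0.06,0.37,-0.01,0],[-1,0,0,0,0,0,0],[-1,0,0,0.4,0,0,0],[-1,0,0,0.4,0,0,0],[-1,0,0,0.2,0,0,0],[-1,0,0,0,0,0,0]]}}

```text
time: 12.4
position: [0.3795, 0.1515, 0.272]
tool_rot: [1.0, 0.02, -0.002, -0.0]
ft_force: [0.9, 0.6, 0.4]
grip_width: 0.0874
```

```bash
python3 - <<'E'
from plan import *
p,R,o=now(); Rv=ori(2.5,0); print(p,R.as_euler('xyz',degrees=True),np.round(o['q'],2))
show(rows(p,R,np.array([.3805,.152,.221]),Rv,N=5))
E
```

```text
[0.37954682 0.15154245 0.27203023] [-179.98340083    0.27358389    2.34364033] [0.1  0.51 2.08 0.   0.56 0.06]
5
[[-1.0, 0.01, -0.0, 0.41, -0.0, 0.007, -0.004],
[-1.0, 0.01, -0.0, 0.41, -0.0, 0.007, -0.004],
[-1.0, 0.01, -0.0, 0.41, -0.0, 0.007, -0.004],
[-1.0, 0.01, -0.0, 0.41, -0.0, 0.007, -0.004],
[-1.0, 0.01, -0.0, 0.41, -0.0, 0.007, -0.004]]
```

>>> {"api": "step_arm", "payload": {"steps": [[-1,0.02,0,0.4,0,0,-0.01],[-1,0.02,0,0.5,0,0,-0.01],[-1,0,0,0.5,0,0,0],[-1,0,0,0.4,0,0,0],[-1,0,0,0.25,0,0,0],[-1,0,0,0,0,0,0],[1,0,0,0,0,0,0],[1,0,0,0,0,0,0],[1,0,0,0,0,0,0],[1,0,0,0,0,0,0]]}}

```text
time: 13.4
position: [0.3808, 0.1513, 0.2218]
tool_rot: [1.0, 0.022, -0.001, -0.0]
ft_force: [-0.2, -0.3, 0.0]
grip_width: 0.0629
```

>>> {"api": "step_arm", "payload": {"steps": [[1,0,0,0,0,0,0],[1,0,0,0,0,0,0],[1,0,0,0,0,0,0],[1,0,0,-0.1,0,0,0],[1,0,0,-0.4,0,0,0],[1,0,0,-0.8,0,0,0],[1,0,0,-0.8,0,0,0],[1,0,0,-0.8,0,0,0],[1,0,0,-0.8,0,0,0],[1,0,0,-0.8,0,0,0]]}}

```text
time: 14.4
position: [0.3801, 0.1511, 0.3351]
tool_rot: [1.0, 0.022, -0.002, -0.0]
ft_force: [0.2, -0.3, -3.9]
grip_width: 0.0451
```

```bash
python3 - <<'E'
from plan import *
p,R,o=now(); Rv=ori(2.3,0); print(p,R.as_euler('xyz',degrees=True),np.round(o['q'],2),o['grip_width'],o['ft_force'])
show(rows(p,R,np.array([.570,.2018,.345]),Rv,N=10,jaw=1))
E
```

```text
[0.38011577 0.15109099 0.3350529 ] [-179.95399004    0.234722      2.47505657] [0.1  0.37 2.03 0.   0.75 0.06] 0.04513065993621423 [ 0.17545955 -0.28636853 -3.93361879]
10
[[1.0, 0.77, -0.17, -0.04, -0.001, 0.003, 0.002],
[1.0, 0.77, -0.17, -0.04, -0.001, 0.003, 0.002],
[1.0, 0.77, -0.17, -0.04, -0.001, 0.003, 0.002],
[1.0, 0.77, -0.17, -0.04, -0.001, 0.003, 0.002],
[1.0, 0.77, -0.17, -0.04, -0.001, 0.003, 0.002],
[1.0, 0.77, -0.17, -0.04, -0.001, 0.003, 0.002],
[1.0, 0.77, -0.17, -0.04, -0.001, 0.003, 0.002],
[1.0, 0.77, -0.17, -0.04, -0.001, 0.003, 0.002],
[1.0, 0.77, -0.17, -0.04, -0.001, 0.003, 0.002],
[1.0, 0.77, -0.17, -0.04, -0.001, 0.003, 0.002]]
```

>>> {"api": "step_arm", "payload": {"steps": [[1,0.3,-0.07,-0.3,0,0,0],[1,0.7,-0.15,-0.2,0,0,0],[1,0.85,-0.18,0,0,0,0],[1,0.9,-0.2,0,0,0,0],[1,0.9,-0.2,0,0,0,0],[1,0.9,-0.2,0,0,0,0],[1,0.9,-0.2,0,0,0,0],[1,0.9,-0.2,0,0,0,0],[1,0.8,-0.18,0,0,0,0.01],[1,0.5,-0.1,0,0,0,0.01]]}}

```text
time: 15.4
position: [0.5709, 0.2015, 0.3458]
tool_rot: [1.0, 0.02, -0.002, -0.0]
ft_force: [-0.1, -0.7, -4.1]
grip_width: 0.0453
```

```bash
python3 - <<'E'
from plan import *
from h import *
p,R,o=now(); print(o['time'],p,R.as_euler('xyz',degrees=True),o['grip_width'],o['ft_force'])
for n in("side","wrist"):
    z=snap(n,n+"5"); P=cloud(z).reshape(-1,3); m=(P[:,2]>.12)&(P[:,0]>.54)&(P[:,0]<.60)&(P[:,1]>.22)&(P[:,1]<.35)&(P[:,2]<.21)
    Q=P[m]; print(n,m.sum(),np.percentile(Q,[1,50,99],axis=0).round(4)); print(cv2.minAreaRect((Q[:,:2]*1000).astype(np.float32)))
    for h in np.arange(.13,.21,.01):
        k=(abs(Q[:,2]-h)<.005)&(Q[:,1]>.27)
        if k.sum()>5: print(round(h,3),np.median(Q[k,1]).round(4))
    W=cloud(z).reshape(-1,3);m=(abs(W[:,2]-.099)<.004)&(W[:,0]>.45)&(W[:,0]<.75)&(W[:,1]>.04)&(W[:,1]<.36)&(z['p'].reshape(-1,3).max(1)>75)
    print('rim',m.sum(),np.percentile(W[m],[1,99],axis=0),cv2.minAreaRect((W[m][:,:2]*1000).astype(np.float32)))
E
```

```text
15.4 [0.57087677 0.2015475  0.34577885] [-179.95451553    0.20845738    2.3112806 ] 0.0452545171064936 [-0.12080052 -0.67380189 -4.10400167]
side 1456 [[0.5446 0.221  0.132 ]
 [0.5603 0.2707 0.1881]
 [0.5878 0.2935 0.1958]]
((566.594970703125, 257.063720703125), (44.474910736083984, 74.11878967285156), 0.9070003032684326)
0.13 0.2907
0.14 0.2916
0.15 0.2915
0.16 0.2913
0.17 0.2915
0.18 0.2913
0.19 0.2832
0.2 0.2787
rim 1283 [[0.49774845 0.09507341 0.09517177]
 [0.69840337 0.31764439 0.10177257]] ((599.782958984375, 204.64215087890625), (199.0175018310547, 223.8408660888672), 2.3404226303100586)
wrist 20457 [[0.5496 0.2209 0.1877]
 [0.5712 0.2579 0.1951]
 [0.5921 0.29   0.1976]]
((571.0703125, 255.2297821044922), (43.77825164794922, 72.27993774414062), 2.4400205612182617)
0.19 0.2821
0.2 0.278
rim 10349 [[0.49936173 0.17719699 0.09557025]
 [0.69700598 0.31515723 0.10234023]] ((599.1805419921875, 244.182861328125), (199.2371063232422, 140.613525390625), 2.7282941341400146)
```

View pics/wrist5.png

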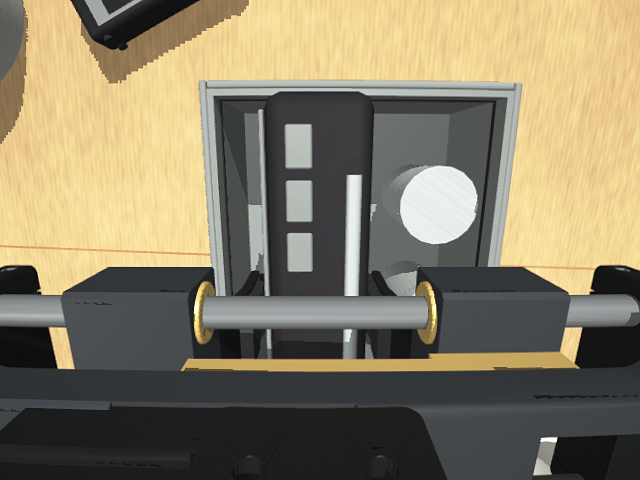

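View pics/side5.png

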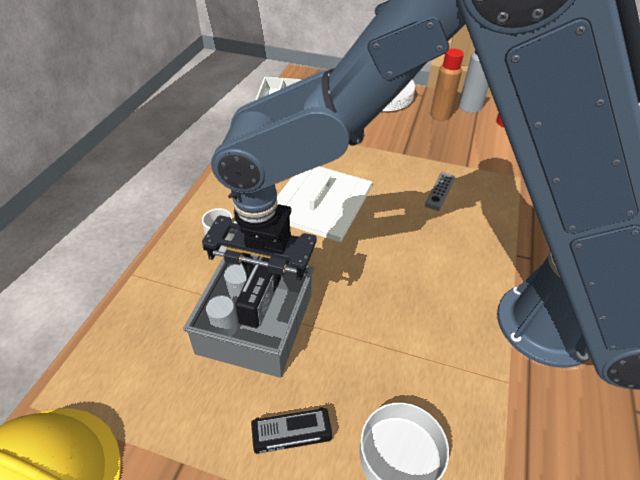

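>>> {"api": "step_arm", "payload": {"steps": [[1,0,-0.08,0.2,0,0,0],[1,0,0,0.5,0,0,0],[1,0,0,0.6,0,0,0],[1,0,0,0.6,0,0,0],[1,0,0,0.6,0,0,0],[1,0,0,0.6,0,0,0],[1,0,0,0.5,0,0,0],[1,0,0,0.5,0,0,0],[1,0,0,0.2,0,0,0],[1,0,0,0.1,0,0,0]]}}

```text
time: 16.5
position: [0.5697, 0.2034, 0.2352]
tool_rot: [1.0, 0.02, -0.002, -0.0]
ft_force: [-0.9, -0.6, -3.6]
grip_width: 0.0448
```

>>> {"api": "step_arm", "payload": {"steps": [[1,0,0,0.15,0,0,0],[1,0,0,0.08,0,0,0],[1,0,0,0.05,0,0,0],[1,0,0,0.04,0,0,0],[1,0,0,0.02,0,0,0],[1,0,0,0.02,0,0,0],[1,0,0,0,0,0,0],[1,0,0,0,0,0,0],[1,0,0,0,0,0,0],[1,0,0,0,0,0,0]]}}

```text
time: 17.5
position: [0.5699, 0.2035, 0.227]
tool_rot: [1.0, 0.02, -0.001, -0.0]
ft_force: [-0.7, 0.3, -4.4]
grip_width: 0.0447
```

>>> {"api": "step_arm", "payload": {"steps": [[1,0,0,0.04,0,0,0],[1,0,0,0,0,0,0],[1,0,0,0.04,0,0,0],[1,0,0,0,0,0,0],[1,0,0,0.02,0,0,0],[1,0,0,0,0,0,0],[1,0,0,0,0,0,0],[1,0,0,0,0,0,0],[1,0,0,0,0,0,0],[1,0,0,0,0,0,0]]}}

```text
time: 18.5
position: [0.5698, 0.2034, 0.2256]
tool_rot: [1.0, 0.02, -0.001, -0.0]
ft_force: [-2.5, -0.6, 5.7]
grip_width: 0.0446
```

Contact with the tub floor. Opening partly (about 61 mm) and waiting, then straight up.

>>> {"api": "step_arm", "payload": {"steps": [[-0.4,0,0,0,0,0,0],[-0.4,0,0,0,0,0,0],[-0.4,0,0,0,0,0,0],[-0.4,0,0,0,0,0,0],[-0.4,0,0,0,0,0,0],[-0.4,0,0,-0.3,0,0,0],[-0.4,0,0,-0.7,0,0,0],[-0.4,0,0,-0.9,0,0,0],[-0.4,0,0,-1,0,0,0],[-0.4,0,0,-0.6,0,0,0]]}}

```text
time: 19.5
position: [0.5706, 0.2035, 0.3143]
tool_rot: [1.0, 0.02, 0.0, -0.001]
ft_force: [-0.1, 0.5, 0.7]
grip_width: 0.0613
```

```bash
python3 - <<'E'
from plan import *
from h import *
p,R,o=now(); print(o['time'],p,np.round(o['q'],2),o['grip_width'],o['ft_force'])
z=snap("wrist","w6"); P=cloud(z).reshape(-1,3); m=(P[:,2]>.06)&(P[:,0]>.54)&(P[:,0]<.60)&(P[:,1]>.1)&(P[:,1]<.30)&(P[:,2]<.09)
Q=P[m]; print(m.sum(),np.percentile(Q,[1,50,99],axis=0).round(4),cv2.minAreaRect((Q[:,:2]*1000).astype(np.float32)))
k1=Q[:,1]>.26;k2=Q[:,1]<.2; print([np.median(Q[k,2]) for k in(k1,k2) if k.sum()])
lid=np.array([.591,-.221]); Rl=ori(-5.4,0)
show(rows(p,R,np.array([.591,-.221,.295]),Rl,smin=17))
E
```

```text
19.5 [0.57056664 0.20347797 0.31433931] [0.16 0.61 1.56 0.   0.96 0.12] 0.06127177164603829 [-0.06979113  0.53320456  0.70974367]
13548 [[0.547  0.1299 0.0668]
 [0.5693 0.2306 0.0747]
 [0.5917 0.2907 0.0773]] ((569.8193359375, 208.42669677734375), (44.604305267333984, 167.91737365722656), 2.603165626525879)
[np.float64(0.07453104747069936), np.float64(0.07473509215969529)]
18
[[-1.0, 0.01, 0.94, 0.04, -0.001, -0.0, 0.054],
[-1.0, 0.01, 0.94, 0.04, -0.001, -0.0, 0.054],
[-1.0, 0.02, 0.94, 0.04, -0.001, -0.0, 0.054],
[-1.0, 0.03, 0.94, 0.04, -0.001, -0.0, 0.054],
[-1.0, 0.04, 0.94, 0.04, -0.001, -0.0, 0.054],
[-1.0, 0.04, 0.94, 0.04, -0.001, -0.0, 0.054],
[-1.0, 0.05, 0.94, 0.04, -0.001, -0.0, 0.054],
[-1.0, 0.06, 0.94, 0.04, -0.001, -0.0, 0.054],
[-1.0, 0.06, 0.94, 0.04, -0.001, -0.0, 0.054],
[-1.0, 0.07, 0.94, 0.04, -0.001, -0.0, 0.054]]

[[-1.0, 0.08, 0.94, 0.04, -0.001, -0.0, 0.054],
[-1.0, 0.08, 0.94, 0.04, -0.001, -0.0, 0.054],
[-1.0, 0.09, 0.94, 0.04, -0.001, -0.0, 0.054],
[-1.0, 0.1, 0.94, 0.04, -0.001, -0.0, 0.054],
[-1.0, 0.11, 0.94, 0.04, -0.001, -0.0, 0.054],
[-1.0, 0.11, 0.94, 0.04, -0.001, -0.0, 0.054],
[-1.0, 0.12, 0.94, 0.04, -0.001, -0.0, 0.054],
[-1.0, 0.13, 0.94, 0.04, -0.001, -0.0, 0.054]]
```

View pics/w6.png

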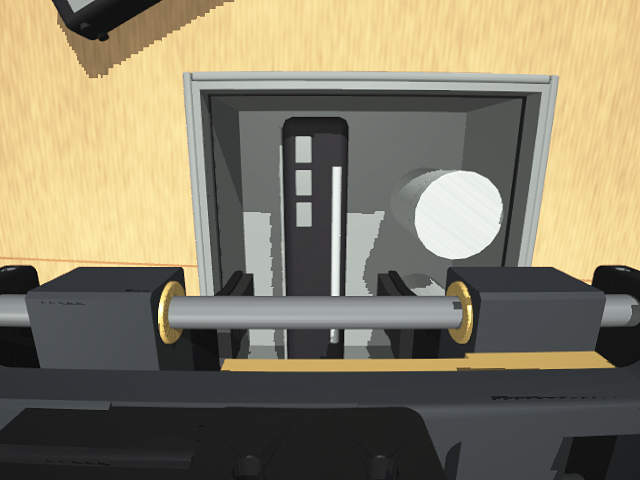

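>>> {"api": "step_arm", "payload": {"steps": [[-1,0,0.5,-0.2,0,0,0.05],[-1,0.01,0.94,-0.1,0,0,0.05],[-1,0.02,0.96,0,0,0,0.05],[-1,0.03,0.96,0,0,0,0.06],[-1,0.04,0.96,0,0,0,0.06],[-1,0.04,0.96,0,0,0,0.06],[-1,0.05,0.96,0,0,0,0.06],[-1,0.06,0.96,0.1,0,0,0.06],[-1,0.06,0.96,0.1,0,0,0.06],[-1,0.07,0.96,0.1,0,0,0.06]]}}

```text
time: 20.55
position: [0.5799, -0.0264, 0.3108]
tool_rot: [1.0, -0.02, -0.003, -0.0]
ft_force: [-0.4, 0.1, 0.2]
grip_width: 0.087
```

>>> {"api": "step_arm", "payload": {"steps": [[-1,0.08,0.96,0.1,0,0,0.05],[-1,0.08,0.96,0.1,0,0,0.05],[-1,0.09,0.96,0.1,0,0,0.05],[-1,0.1,0.96,0.1,0,0,0.05],[-1,0.1,0.96,0.1,0,0,0.05],[-1,0.1,0.96,0.1,0,0,0.05],[-1,0.1,0.9,0.1,0,0,0.05],[-1,0.1,0.5,0,0,0,0.05],[-1,0,0.2,0,0,0,0],[-1,0,0,0,0,0,0]]}}

```text
time: 21.55
position: [0.5874, -0.2099, 0.2938]
tool_rot: [0.999, -0.048, -0.002, -0.001]
ft_force: [-0.5, 0.1, 0.5]
grip_width: 0.087
```

```bash
python3 - <<'E'
from plan import *
from h import *
p,R,o=now(); print(o['time'],p,R.as_euler('xyz',degrees=True),np.round(o['q'],2))
z=snap("wrist","w7"); W=cloud(z);P=W.reshape(-1,3)
m=(P[:,2]>.042)&(P[:,2]<.065)&(P[:,0]>.5)&(P[:,0]<.7)&(P[:,1]>-.30)&(P[:,1]<-.1)
Q=P[m]; print(m.sum(),cv2.minAreaRect((Q[:,:2]*1000).astype(np.float32)) if m.sum()>5 else '',np.percentile(Q,[1,50,99],axis=0) if m.sum()>5 else '')
m=(abs(P[:,2]-.017)<.004)&(P[:,0]>.42)&(P[:,0]<.78)&(P[:,1]>-.40)&(P[:,1]<-.05)&(z['p'].reshape(-1,3).min(1)>110)
Q=P[m]; print(m.sum(),cv2.minAreaRect((Q[:,:2]*1000).astype(np.float32)))
show(rows(p,R,np.array([.591,-.221,.2125]),ori(-5.4,0),N=10))
E
```

```text
21.55 [ 0.58735017 -0.20988933  0.2937641 ] [-179.94160763    0.21137621   -5.5041738 ] [-0.52  0.66  1.53 -0.    0.95 -0.43]
3306 ((591.5391845703125, -222.3942413330078), (119.16386413574219, 16.007333755493164), 84.46004486083984) [[ 0.57960345 -0.27976949  0.04896444]
 [ 0.59246546 -0.20462693  0.05558154]
 [ 0.60334473 -0.16341781  0.05739315]]
57937 ((592.1669311523438, -211.11062622070312), (218.19564819335938, 214.64739990234375), 84.55577850341797)
10
[[-1.0, 0.02, 0.04, 0.32, -0.001, 0.003, -0.001],
[-1.0, 0.02, 0.04, 0.32, -0.001, 0.003, -0.001],
[-1.0, 0.02, 0.04, 0.32, -0.001, 0.003, -0.001],
[-1.0, 0.02, 0.04, 0.32, -0.001, 0.003, -0.001],
[-1.0, 0.02, 0.04, 0.32, -0.001, 0.003, -0.001],
[-1.0, 0.02, 0.04, 0.32, -0.001, 0.003, -0.001],
[-1.0, 0.02, 0.04, 0.33, -0.001, 0.003, -0.001],
[-1.0, 0.02, 0.04, 0.33, -0.001, 0.003, -0.001],
[-1.0, 0.02, 0.04, 0.33, -0.001, 0.003, -0.001],
[-1.0, 0.02, 0.04, 0.33, -0.001, 0.003, -0.001]]
```

View pics/w7.png

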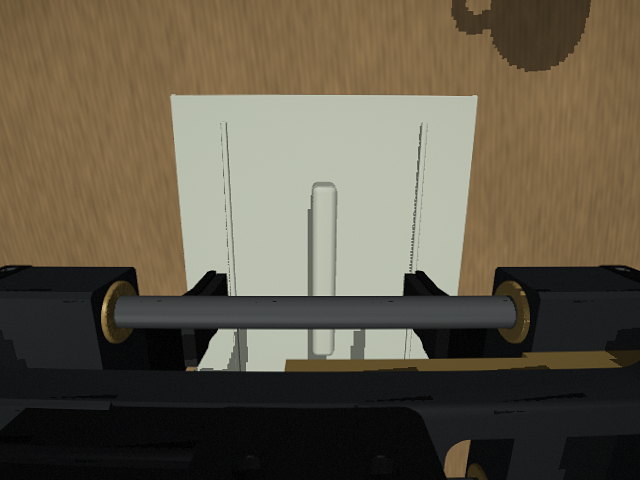

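The wrist view shows the bar at columns 311–336 between the jaws, with its centre at (.5915,-.222).

>>> {"api": "step_arm", "payload": {"steps": [[-1,0.03,0.1,0.2,0,0,0],[-1,0.03,0.1,0.4,0,0,0],[-1,0.03,0.1,0.5,0,0,0],[-1,0.03,0.1,0.5,0,0,0],[-1,0,0.08,0.5,0,0,0],[-1,0,0,0.5,0,0,0],[-1,0,0,0.3,0,0,0],[-1,0,0,0.2,0,0,0],[-1,0,0,0.14,0,0,0],[-1,0,0,0,0,0,0]], "squeeze": 40}}

```text
time: 22.6
position: [0.5893, -0.2215, 0.2128]
tool_rot: [0.999, -0.047, -0.002, -0.0]
ft_force: [-0.5, -0.7, -0.5]
grip_width: 0.0869
```

>>> {"api": "step_arm", "payload": {"steps": [[1,0,0,0,0,0,0],[1,0,0,0,0,0,0],[1,0,0,0,0,0,0],[1,0,0,0,0,0,0],[1,0,0,0,0,0,0],[1,0,0,0,0,0,0],[1,0,0,0,0,0,0],[1,0,0,0,0,0,0],[1,0,0,0,0,0,0],[1,0,0,0,0,0,0]]}}

```text
time: 23.6
position: [0.5895, -0.2217, 0.2131]
tool_rot: [0.999, -0.048, -0.001, -0.0]
ft_force: [0.5, -0.6, -1.0]
grip_width: 0.0153
```

>>> {"api": "step_arm", "payload": {"steps": [[1,0,0,-0.1,0,0,0],[1,0,0,-0.3,0,0,0],[1,0,0,-0.6,0,0,0],[1,0,0,-0.9,0,0,0],[1,0,0,-0.9,0,0,0],[1,0,0,-0.9,0,0,0],[1,0,0,-0.9,0,0,0],[1,0,0,-0.8,0,0,0],[1,0,0,-0.5,0,0,0],[1,0,0,-0.2,0,0,0]]}}

```text
time: 24.6
position: [0.5899, -0.2218, 0.3679]
tool_rot: [0.999, -0.048, 0.0, 0.0]
ft_force: [0.6, 0.6, -2.9]
grip_width: 0.0159
```

```bash
python3 - <<'E'
from plan import *
from h import *
p,R,o=now(); print(o['time'],p,R.as_euler('xyz',degrees=True),o['grip_width'],o['ft_force'],o['moment'])
z=snap("scene","sc8"); P=cloud(z).reshape(-1,3)
m=(P[:,2]>.13)&(P[:,2]<.165)&(P[:,0]>.42)&(P[:,0]<.78)&(P[:,1]>-.40)&(P[:,1]<-.05)&(z['p'].reshape(-1,3).min(1)>110)
Q=P[m]; A=np.c_[Q[:,:2],np.ones(len(Q))]; c=np.linalg.lstsq(A,Q[:,2],rcond=None)[0]; print(m.sum(),c,np.median(Q[:,2]),cv2.minAreaRect((Q[:,:2]*1000).astype(np.float32)))
show(rows(p,R,np.array([.600,.203,.345]),ori(2.3,0),smin=18,jaw=1))
E
```

```text
24.6 [ 0.58990594 -0.22176692  0.36791595] [ 1.79944195e+02 -1.98428445e-02 -5.44565513e+00] 0.015942345235190957 [ 0.56896863  0.55085575 -2.89077994] [-0.02583984 -0.08587242  0.03048094]
601 [0.00512203 0.00216481 0.15741853] 0.1604424159414483 ((656.8302001953125, -174.80078125), (160.6728515625, 323.72344970703125), 36.18708038330078)
18
[[1.0, -0.07, -0.94, 0.05, 0.0, -0.0, -0.054],
[1.0, -0.06, -0.94, 0.05, 0.0, -0.0, -0.054],
[1.0, -0.05, -0.94, 0.05, 0.0, -0.0, -0.054],
[1.0, -0.05, -0.94, 0.05, 0.0, -0.0, -0.054],
[1.0, -0.04, -0.94, 0.05, 0.0, -0.0, -0.054],
[1.0, -0.03, -0.94, 0.05, 0.0, -0.0, -0.054],
[1.0, -0.02, -0.94, 0.05, 0.0, -0.0, -0.054],
[1.0, -0.02, -0.94, 0.05, 0.0, -0.0, -0.054],
[1.0, -0.01, -0.94, 0.05, 0.0, -0.0, -0.054],
[1.0, -0.0, -0.94, 0.05, 0.0, -0.0, -0.054]]

[[1.0, 0.0, -0.94, 0.05, 0.0, -0.0, -0.054],
[1.0, 0.01, -0.94, 0.05, 0.0, -0.0, -0.054],
[1.0, 0.02, -0.94, 0.05, 0.0, -0.0, -0.054],
[1.0, 0.02, -0.94, 0.05, 0.0, -0.0, -0.054],
[1.0, 0.03, -0.94, 0.05, 0.0, -0.0, -0.054],
[1.0, 0.04, -0.94, 0.05, 0.0, -0.0, -0.054],
[1.0, 0.05, -0.94, 0.05, 0.0, -0.0, -0.054],
[1.0, 0.05, -0.94, 0.05, 0.0, -0.0, -0.054]]
```

View pics/sc8.png

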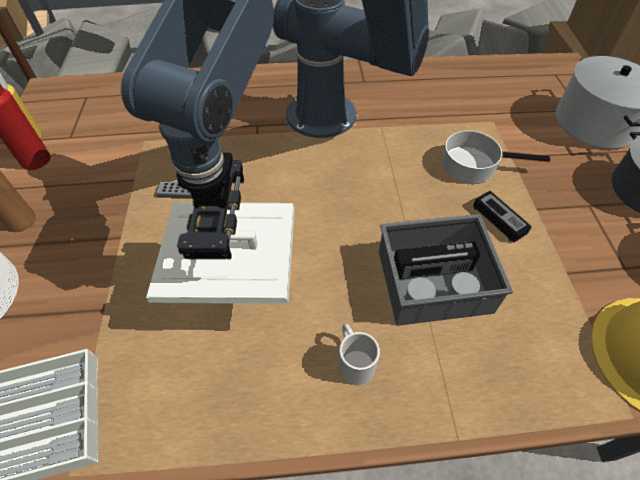

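>>> {"api": "step_arm", "payload": {"steps": [[1,-0.04,-0.4,0,0,0,-0.03],[1,-0.06,-0.8,0,0,0,-0.05],[1,-0.06,-0.96,0.05,0,0,-0.06],[1,-0.05,-0.96,0.05,0,0,-0.06],[1,-0.04,-0.96,0.05,0,0,-0.06],[1,-0.03,-0.96,0.05,0,0,-0.06],[1,-0.02,-0.96,0.05,0,0,-0.06],[1,-0.02,-0.96,0.05,0,0,-0.06],[1,-0.01,-0.96,0.05,0,0,-0.06],[1,0,-0.96,0.05,0,0,-0.06]]}}

```text
time: 25.65
position: [0.5937, 0.0032, 0.3544]
tool_rot: [1.0, -0.008, -0.003, -0.001]
ft_force: [0.3, 0.5, -3.3]
grip_width: 0.0156
```

```bash
python3 - <<'E'
from plan import *
p,R,o=now(); print(o['time'],p,R.as_euler('xyz',degrees=True),o['grip_width'])
show(rows(p,R,np.array([.600,.203,.345]),ori(2.3,0),N=10,jaw=1))
E
```

```text
25.65 [0.59371935 0.00322105 0.35439588] [-179.8889087     0.35144587   -0.87547558] 0.015633031426386428
10
[[1.0, 0.01, -0.8, 0.04, -0.002, 0.004, -0.04],
[1.0, 0.02, -0.8, 0.04, -0.002, 0.004, -0.04],
[1.0, 0.02, -0.8, 0.04, -0.002, 0.004, -0.04],
[1.0, 0.03, -0.8, 0.04, -0.002, 0.004, -0.04],
[1.0, 0.03, -0.8, 0.04, -0.002, 0.004, -0.04],
[1.0, 0.04, -0.8, 0.04, -0.002, 0.004, -0.04],
[1.0, 0.04, -0.8, 0.04, -0.002, 0.004, -0.04],
[1.0, 0.04, -0.8, 0.04, -0.002, 0.004, -0.04],
[1.0, 0.05, -0.8, 0.04, -0.002, 0.004, -0.04],
[1.0, 0.05, -0.8, 0.04, -0.002, 0.004, -0.04]]
```

>>> {"api": "step_arm", "payload": {"steps": [[1,0.02,-0.95,0.05,0,0,-0.04],[1,0.02,-0.95,0.05,0,0,-0.05],[1,0.03,-0.95,0.05,0,0,-0.05],[1,0.03,-0.95,0.05,0,0,-0.05],[1,0.03,-0.95,0.05,0,0,-0.05],[1,0.04,-0.95,0.05,0,0,-0.05],[1,0.04,-0.9,0.05,0,0,-0.05],[1,0.05,-0.7,0,0,0,-0.05],[1,0.05,-0.5,0,0,0,-0.03],[1,0.02,-0.15,0,0,0,0]]}}

```text
time: 26.65
position: [0.6009, 0.201, 0.3467]
tool_rot: [1.0, 0.022, -0.002, -0.0]
ft_force: [-0.0, -1.0, -2.1]
grip_width: 0.0156
```

```bash
python3 - <<'E'
from plan import *
from h import *
p,R,o=now(); print(o['time'],p,R.as_euler('xyz',degrees=True),o['grip_width'],o['ft_force'])
for n in("side","scene"):
    z=snap(n,n+"9"); P=cloud(z).reshape(-1,3); zl=p[2]-.164-.0315
    m=(abs(P[:,2]-zl)<.006)&(P[:,0]>.42)&(P[:,0]<.78)&(P[:,1]>.03)&(P[:,1]<.38)&(z['p'].reshape(-1,3).min(1)>100)
    Q=P[m]; A=np.c_[Q[:,:2]-p[:2],np.ones(len(Q))]; c=np.linalg.lstsq(A,Q[:,2],rcond=None)[0]; print(n,m.sum(),c,zl,cv2.minAreaRect((Q[:,:2]*1000).astype(np.float32)))
E
```

```text
26.65 [0.60087242 0.20104764 0.3466822 ] [-179.94220814    0.20505128    2.51017809] 0.015620589016368341 [-0.00536114 -0.99859392 -2.13060424]
side 7907 [-0.00115895  0.00076911  0.14929066] 0.15118220132146465 ((599.4719848632812, 201.99563598632812), (215.79299926757812, 241.7020263671875), 2.6477088928222656)
scene 8130 [0.0021576  0.00041288 0.1509235 ] 0.15118220132146465 ((601.991943359375, 199.91970825195312), (216.0275115966797, 240.2985382080078), 2.445458173751831)
```

View pics/side9.png

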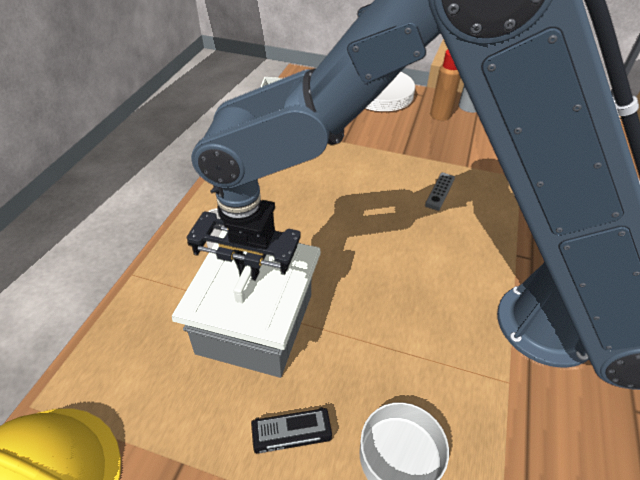

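View pics/scene9.png

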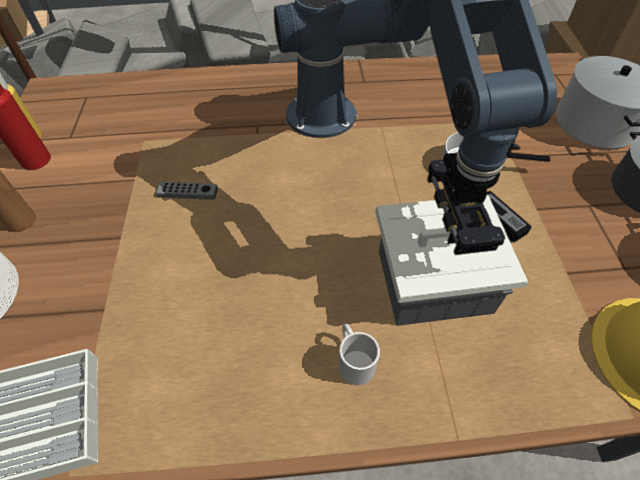

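>>> {"api": "step_arm", "payload": {"steps": [[1,-0.02,-0.1,0.2,0,0,0.01],[1,0,0,0.4,0,0,0.01],[1,0,0,0.35,0,0,0],[1,0,0,0.2,0,0,0],[1,0,0,0.15,0,0,0],[1,0,0,0.15,0,0,0],[1,0,0,0.12,0,0,0],[1,0,0,0.1,0,0,0],[1,0,0,0.06,0,0,0],[1,0,0,0,0,0,0]]}}

```text
time: 27.75
position: [0.6006, 0.2018, 0.3038]
tool_rot: [1.0, 0.02, -0.001, -0.0]
ft_force: [-0.5, -0.5, -2.7]
grip_width: 0.0154
```

>>> {"api": "step_arm", "payload": {"steps": [[1,0,-0.04,0.05,0,0,0],[1,0,0,0.05,0,0,0],[1,0,0,0.04,0,0,0],[1,0,0,0.03,0,0,0],[1,0,0,0.03,0,0,0],[1,0,0,0.02,0,0,0],[1,0,0,0,0,0,0],[1,0,0,0,0,0,0],[1,0,0,0,0,0,0],[1,0,0,0,0,0,0]]}}

```text
time: 28.75
position: [0.6005, 0.2028, 0.2989]
tool_rot: [1.0, 0.02, -0.001, -0.0]
ft_force: [-2.7, -0.6, 4.2]
grip_width: 0.0157
```

>>> {"api": "step_arm", "payload": {"steps": [[1,0,0,0.02,0,0,0],[1,0,0,0,0,0,0],[-0.5,0,0,0,0,0,0],[-0.5,0,0,0,0,0,0],[-0.5,0,0,0,0,0,0],[-0.5,0,0,-0.2,0,0,0],[-0.5,0,0,-0.7,0,0,0],[-0.5,0,0,-1,0,0,0],[-0.5,0,0,-1,0,0,0],[-0.5,0,0,-1,0,0,0]]}}

```text
time: 29.75
position: [0.6009, 0.2027, 0.3963]
tool_rot: [1.0, 0.019, -0.001, -0.0]
ft_force: [0.7, 0.5, 0.1]
grip_width: 0.0642
```

>>> {"api": "step_arm", "payload": {"steps": [[-0.5,0,1,-0.5,0,0,0],[-0.5,0,1,-0.5,0,0,0],[-0.5,0,1,0,0,0,0],[-0.5,0,1,0,0,0,0],[-0.5,0,1,0,0,0,0],[-0.5,0,1,0,0,0,0],[-0.5,0,1,0,0,0,0],[-0.5,0,1,0,0,0,0],[-0.5,0,0.5,0,0,0,0],[-0.5,0,0,0,0,0,0]]}}

```text
time: 30.75
position: [0.6094, -0.0111, 0.4202]
tool_rot: [1.0, 0.018, -0.001, -0.0]
ft_force: [-0.6, 1.2, 0.8]
grip_width: 0.0656
```

```bash
python3 - <<'E'
from plan import *
from h import *
p,R,o=now(); print(o['time'],p,o['grip_width'],o['ft_force'])
for n in("side","scene"):
    z=snap(n,n+"10"); P=cloud(z).reshape(-1,3); c0=np.array([.6,.203]); zl=.103
    m=(abs(P[:,2]-zl)<.007)&(P[:,0]>.42)&(P[:,0]<.78)&(P[:,1]>.03)&(P[:,1]<.38)&(z['p'].reshape(-1,3).min(1)>110)
    Q=P[m]; A=np.c_[Q[:,:2]-c0,np.ones(len(Q))]; c=np.linalg.lstsq(A,Q[:,2],rcond=None)[0]; print(n,m.sum(),c,cv2.minAreaRect((Q[:,:2]*1000).astype(np.float32)))
E
```

```text
30.75 [ 0.6093731  -0.01105962  0.42024895] 0.06564888917161235 [-0.63452964  1.17286267  0.75412041]
side 9847 [0.00073389 0.000554   0.10149531] ((599.1851806640625, 203.19764709472656), (215.65774536132812, 242.66160583496094), 2.0575404167175293)
scene 9773 [ 0.0023805  -0.001605    0.10311057] ((601.61279296875, 202.64463806152344), (216.7106170654297, 240.93853759765625), 1.9809696674346924)
```

View pics/side10.png

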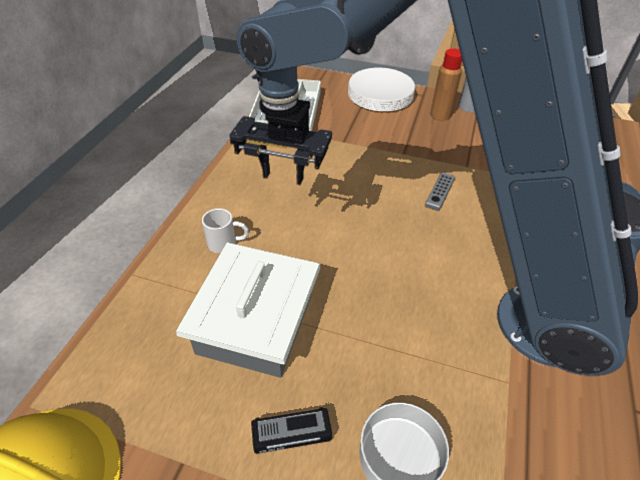

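View pics/scene10.png

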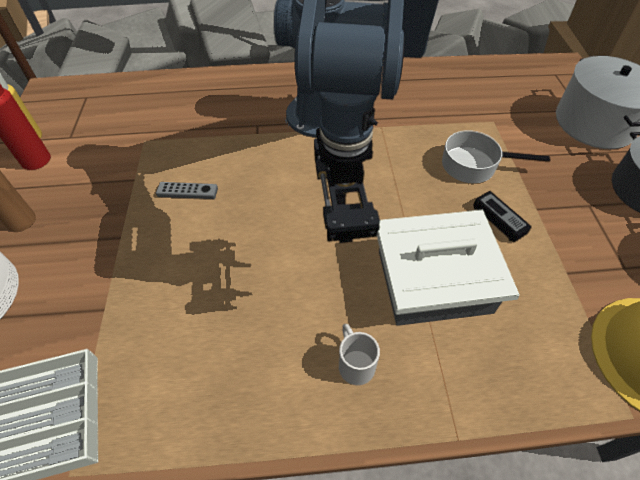

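The lid is level and home: its plate top reads 101.5 mm (side) and 103.1 mm (scene), with 103 expected. It is centred within about 1 mm, and the bystanders haven't moved. Handing in.

```bash
python3 -c "
from rig import robot
print(robot.hand_in())"
```

```text
the job is handed in; nothing more can be done
None
```

The job is done and handed in at about 31 s of the 72 s allowed; no verdict was reported. I lifted the larger radio out of the tub at a 45° tool tilt and stood it on its feet at about (0.38, 0.15). I then let go, took a fresh vertical grip and set it down in the tub lane. The lid went on last.

**Last checks**
- **Radio:** Standing in the tub, its top read about 74.6 mm at both ends, where 74 mm is expected. I checked this before the lid went on; the lid now hides it.
- **Lid:** The plate top read 101.5 mm in the side camera and 103.1 mm in the scene camera, where 103 mm is expected. The gap between the two readings is within the calibration error. It is level within about 0.003 rad, centred within about 1 mm and turned less than 0.5° from the tub.
- **Bystanders and arm:** The mug, saucepan and remote control look unmoved in the pictures. The gripper is open and clear of everything. No check failed.

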